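# Change over the warming plate

## Robot

A 6-joint arm with a two-finger parallel gripper is mounted at the origin on a cart in front of the work surface, level with it; the furniture and walls round the work are solid. World frame = base frame: x ahead of the robot, y to its left, z up, the work surface at z = 0. Lengths are in mm, angles in rad, forces in N, time in s.
With the tool pointing down it reaches from about 275 to 1000 mm from the base axis. Payload 8.4 kg.
Tool frame: the origin (TCP) lies midway between the tips of the shut fingers; the grasp point (between the pads) lies 19 mm behind it; z points along the fingers, y is the line along which they close (so a half turn about z gives the same grasp; the last joint's range is limited). The gripper opens to 85 mm and grips with 20 to 120 N. Pads are 22 mm wide; open, the fingers measure 114 mm over their backs; the gripper's body (76 mm by 85 mm) begins 54 mm behind the grasp point. The pads swing forward as they close: fully open they stand 13 mm farther back than shut.
Start: joints at [-1.291, 0.353, 1.633, -0, 1.155, -0.002], TCP at [173.802, -600.35, 202.981] pointing down, gripper open.
Joint ranges: [-2.63, 2.63], [-0.92, 2.1], [0.06, 2.66], [-1.3, 4.44], [0, 2.69], [-3.02, 3.02]. Speed limits (rad/s): [2.22, 2.22, 2.79, 3.14, 3.14, 3.14].

## Interface

Orientations are given as [roll, pitch, yaw] about the fixed x, y, z axes, in that order (R = Rz(yaw) Ry(pitch) Rx(roll)).
In Python, from rig import r gives the robot as it stands.
- The arm moves only by the tool servo_tool, never from a script. Its argument "deltas" is a list of rows, each an object of numbers: "x", "y", "z": the shift along the world's x, y, z in mm; "rx", "ry", "rz": the turn, a rotation vector about the world's x, y, z in rad; "gripper": the gripper's target within -1 to 1 (fully open at 1, half-way at 0, shut at -1). A call has 1 to 10 rows; each row is the pose to reach, as a shift and turn from the pose commanded when the call began; what a row does not reach only later rows make up. A row lasts 1/10 s, in which the tool goes at most 50 mm and 8.59 degrees, less where a joint would pass 70% of its speed; a pose out of reach is approached as far as the arm can. A call with a gripper value outside its range is refused whole. The fingers move at their own pace and stop on an object; "newtons" is the grip in N (left out, the last holds). Time passes only in rows, so rows that repeat a pose let the fingers close. It gives the time, the measured TCP pose, the force, the opening and the grip force at its end, in the units of the state.
- r.sense(): the state, without advancing time (a new reading comes with each control period).
- r.grab_frame(name): name is "scene" or "top"; returns the picture (420x560x3 uint8, blue, green, red); there is no depth.
- r.camera_params(name): a dict with "mtx" (3x3 intrinsics, pixels), "eye" and "orientation" of the camera in the world. Camera axes: x right, y down, z forward; pixel columns grow to the right and rows downward; lengths in mm; the calibration is good to about 2 mm. A picture is of the moment at which its call begins. camera_params takes no time and is no camera call.
- r.sign_off(): hands the job in; it is judged then, once.
Trained networks look in the newest picture that a camera, given by its name, has taken for a name from the list of things; names that differ only in an ending like _2 or _b are one class to them, and where a whole thing is asked for, a point or a joint stands for the part that bears it (a point fixed in the world has none). Each returns a list of dicts, best first, with "conf" (0 to 1); they miss things now and then, are a little off and sometimes report something else, mostly with a low value. They report only what shows in the picture. A call takes as long as a camera call. They do not tell look-alikes from the thing itself.
- r.recognise(name, camera): "box" ([left, top, width, height] in pixels, round what is visible of it).
The state is a dict: "clock": time; "qpos": joint angles; "qvel": joint speeds; "joint_efforts": joint torques, N m; "eef_pos": TCP position; "tcp_rot": TCP orientation; "contact_force": force on the tool from outside, world axes, zero at the start; "wrist_torque": the same for the moment, N m; "opening": opening from 0.0 (shut) to 1.0 (fully open); "grasp_force": force on a finger pad.
Only numpy, scipy, OpenCV 4.12 (cv2) and the standard library are available. Lean on these libraries where they do the work, as an engineer would, in place of code of your own. Each camera call takes 0.05 s, during which the arm holds its last target. There are 200 camera calls.

## Task

Change over the warming plate: first pull the heat slider fully back to off, then slide every plugged flask from its dark warm disc across to the middle of a white cooling circle on the right, and slide every blue-capped bottle that waits on the left to the middle of a dark warm disc, one to a place, upright and without ever lifting it off the plate. When all are in place, push the heat slider up until its index line is level with the steel set pointer. Leave the things that stand off the plate where they are.

Things in the scene. Friction and masses are not known exactly. Their poses are not given: they have to be found in the camera images.
- plate: fixed warming plate, a white slab 326 x 422 mm (x by y), grey top 20 mm above its origin (centre of the underside); rim 6 mm wide and 6 mm higher than the top. Three lanes along its y axis at x = -80, 0, +80 mm, each with flat marks: white square outline at y = +118 mm (waiting, left), solid dark disc at y = 0 (warm), thin white circle at y = -118 mm (cooling, right)
- warm0 (a point): centre of the solid dark disc (74 mm across, a warm place) in the lane at plate x = -80 mm, on the top surface
- warm1 (a point): centre of the solid dark disc (74 mm across, a warm place) in the lane at plate x = 0 mm, on the top surface
- warm2 (a point): centre of the solid dark disc (74 mm across, a warm place) in the lane at plate x = 80 mm, on the top surface
- cool0 (a point): centre of the thin white circle (74 mm across, a cooling place) in the lane at plate x = -80 mm, on the top surface
- cool1 (a point): centre of the thin white circle (74 mm across, a cooling place) in the lane at plate x = 0 mm, on the top surface
- cool2 (a point): centre of the thin white circle (74 mm across, a cooling place) in the lane at plate x = 80 mm, on the top surface
- flask_a: a plugged conical glass flask standing on the plate, 63 mm across the base and about 140 mm tall; round neck 29 mm across from 34 to 104 mm above the base, then a pale plug 31 mm across from 106 to 134 mm or a little more; origin at the centre of its base, z up. 60 to 140 g. Held high it slides only if the fingers close along the path (else it tips). Starts on a warm disc. May be absent.
- flask_b: a plugged conical glass flask standing on the plate, 63 mm across the base and about 140 mm tall; round neck 29 mm across from 34 to 104 mm above the base, then a pale plug 31 mm across from 106 to 134 mm or a little more; origin at the centre of its base, z up. 60 to 140 g. Held high it slides only if the fingers close along the path (else it tips). Starts on a warm disc. May be absent.
- flask_c: a plugged conical glass flask standing on the plate, 63 mm across the base and about 140 mm tall; round neck 29 mm across from 34 to 104 mm above the base, then a pale plug 31 mm across from 106 to 134 mm or a little more; origin at the centre of its base, z up. 60 to 140 g. Held high it slides only if the fingers close along the path (else it tips). Starts on a warm disc. May be absent.
- bottle_a: a small bottle with a blue screw cap standing on the plate, 56 mm across and 104 mm tall; the body reaches up to 64 mm, the cap is 39 mm across from 65 to 104 mm above the base; origin at the centre of its base, z up. 80 to 170 g. Held by the cap it slides only if the fingers close along the path (else it tips). Starts on a waiting square. May be absent.
- bottle_b: a small bottle with a blue screw cap standing on the plate, 56 mm across and 104 mm tall; the body reaches up to 64 mm, the cap is 39 mm across from 65 to 104 mm above the base; origin at the centre of its base, z up. 80 to 170 g. Held by the cap it slides only if the fingers close along the path (else it tips). Starts on a waiting square. May be absent.
- bottle_c: a small bottle with a blue screw cap standing on the plate, 56 mm across and 104 mm tall; the body reaches up to 64 mm, the cap is 39 mm across from 65 to 104 mm above the base; origin at the centre of its base, z up. 80 to 170 g. Held by the cap it slides only if the fingers close along the path (else it tips). Starts on a waiting square. May be absent.
- fader (a joint): travel of the heat slider's black grip along its track, 0 to 0.09 m: 0 is off (the end of the track nearest the robot), it grows as the grip moves away from the robot. It stays where it is left; moving it takes about 1.5 to 2 N.
- fader_top (a point): centre of the top face of the slider's grip, which is a black upright block 24 mm wide across the track, 18 mm along it and 34 mm tall, with a white index line across its top; the grip's foot is 17 mm above the worktop and its top 51 mm. Its x axis lies across the track and its y axis along it, towards more heat
- fader_base: the heat control, a white box 64 x 140 x 16 mm on the worktop to the left or to the right of the plate; the track runs along its y axis, which points roughly away from the robot; origin at the centre of its underside. It is fixed. Tick marks on its -x side grow longer towards more heat.
- marker: the set pointer, a small flat dark steel T 19 x 12 x 3 mm fixed on top of the white box on the +x side of the track; origin on its axis of symmetry (its stem, 5 mm wide, lies across the track), its axes are parallel to those of the heat control, so the slider is set when the grip's centre has the same y as the pointer
- tape: bystander: a roll of tape, 104 mm across and 25 mm high, on the worktop at the side of the plate where the heat control is not; origin at the centre of its underside
- other_flask: bystander: a plugged flask on the bare worktop to the left of the plate, 63 x 141 mm; origin at the centre of its base
- other_bottle: bystander: a bottle with a blue cap on the bare worktop to the right of the plate, 71 x 138 mm; origin at the centre of its base
- tube: bystander: a capped plastic tube 120 mm long and 19 mm thick lying at the left of the plate; origin at its middle, underneath
- pen: bystander: a marker pen 135 mm long lying on the right; origin at its middle, underneath
- pen_front: bystander: a thin pen 145 mm long lying on the left; origin at its middle, underneath
Not all that is in view belongs to the job. Leave any purple look-alike of the flask_a alone.

How it is judged:
By the outcome, as a careful person would: the job done as asked, in the order asked, and still so for the second after the job is handed in, with the robot touching nothing.
Of flask_a, flask_b, flask_c only 2 to 3 are there at a start; the rules pass over those that are not, and their reading is None.
Of bottle_a, bottle_b, bottle_c only 2 to 3 are there at a start; the rules pass over those that are not, and their reading is None.
At some moment in a run one of flask_a, flask_b, flask_c may be knocked a few centimetres aside while the robot is not near it.
Once in a run the grip may slacken for a moment while it holds something.
It also fails if it takes over 210 s, if anything falls off the work surface, if the arm or the gripper's body presses on something with over 40 N, if the wrist force passes 120 N, or if a joint passes its speed limit or range.

## Working session

There is one attempt and no reset: what is moved stays moved. The work goes in short steps, Python scripts to look and compute and a tool call to move; the robot and the scene stay as the last step left them, time stands still between calls to the robot, and variables do not carry over. Pictures are saved under pics/ and viewed, at most 16 in all, crops included, and the job is handed in when it is done.

Besides the shell and the picture viewer there is one more tool, called by a JSON object that holds its "api" and its "payload", one argument or row to a line. servo_tool: Moves the arm, as the interface text tells. Its arguments: {"type":"object","properties":{"deltas":{"type":"array","items":{"type":"object","properties":{"x":{"type":"number"},"y":{"type":"number"},"z":{"type":"number"},"rx":{"type":"number"},"ry":{"type":"number"},"rz":{"type":"number"},"gripper":{"type":"number"}}}},"newtons":{"type":"number"}},"required":["deltas"]}

```bash
mkdir -p pics; ls; python3 - <<'E'
from rig import r
import cv2
for n in("scene","top"):
    cv2.imwrite(f"pics/{n}0.png",r.grab_frame(n)); p=r.camera_params(n); print(n,p)
print(r.sense())
E
```

```text
pics
scene {'mtx': array([[423.12528781,   0.        , 280.5663811 ],
       [  0.        , 423.12528781, 213.54908427],
       [  0.        ,   0.        ,   1.        ]]), 'eye': array([ 411.48462072,  810.26076444, 1064.24864162]), 'orientation': array([-2.43900519, -0.01008892, -2.86205215])}
top {'mtx': array([[529.43915669,   0.        , 264.18996838],
       [  0.        , 529.43915669, 212.25004561],
       [  0.        ,   0.        ,   1.        ]]), 'eye': array([ 401.62064878,  -17.8922969 , 1610.48135736]), 'orientation': array([-3.00050382,  0.01066491, -1.55564322])}
{'clock': 0.1, 'qpos': array([-1.29139040e+00,  3.53540015e-01,  1.63404105e+00,  1.97000887e-05,
        1.15522182e+00, -2.41431977e-03]), 'qvel': array([ 2.58626210e-04,  5.81452161e-05, -1.66915408e-03, -3.20543974e-03,
        7.33563829e-04, -1.68445313e-03]), 'joint_efforts': array([ 9.91592242e-04, -6.06355834e+01, -3.42819035e+01,  1.45603753e-04,
        4.07333122e-03, -2.04674473e-05]), 'eef_pos': array([ 173.68754027, -599.90701264,  202.36907079]), 'tcp_rot': array([-3.14038247e+00, -2.09355050e-05,  2.81812272e-01]), 'contact_force': array([-0.0640704 ,  0.42369437, -0.25758979]), 'wrist_torque': array([ 0.02363273,  0.02997877, -0.00152273]), 'grasp_force': 0.0, 'opening': 1.004690095210894}
```

View pics/top0.png

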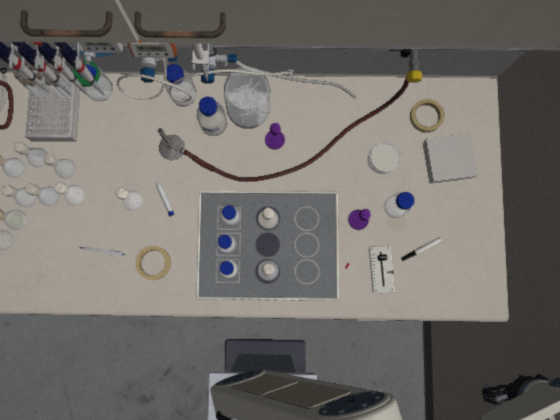

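View pics/scene0.png

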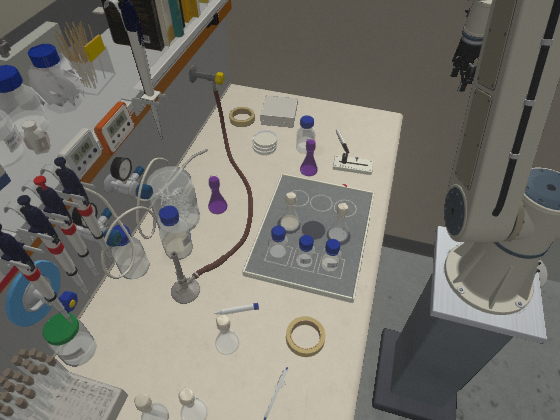

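```bash
cat > h.py <<'E'
from rig import r
import numpy as np, cv2
from scipy.spatial.transform import Rotation as R
def cam(n):
    p=r.camera_params(n); return p['mtx'],p['eye'],R.from_euler('xyz',p['orientation']).as_matrix()
def back(n,uv,z):
    K,e,M=cam(n); d=M@np.linalg.inv(K)@np.array([uv[0],uv[1],1.]); return e+d*(z-e[2])/d[2]
def proj(n,P):
    K,e,M=cam(n); q=K@M.T@(np.array(P,float)-e); return q[:2]/q[2]
E
python3 - <<'E'
from h import *
for c in("top","scene"):
  for n in("flask_a","bottle_a","fader_top","fader_base","marker","plate","tape"):
    print(c,n,[(np.round(d['box']).astype(int).tolist(),round(d['conf'],2)) for d in r.recognise(n,c)])
E
```

```text
top flask_a [([265, 126, 19, 25], 0.89), ([347, 213, 25, 18], 0.83), ([261, 260, 18, 21], 0.69), ([259, 206, 19, 27], 0.6), ([376, 254, 12, 7], 0.37)]
top bottle_a [([218, 261, 23, 14], 0.69), ([215, 232, 20, 22], 0.61), ([116, 187, 29, 26], 0.57), ([219, 207, 21, 19], 0.54)]
top fader_top [([378, 254, 8, 6], 0.48)]
top fader_base [([369, 248, 25, 47], 0.57)]
top marker [([218, 206, 23, 19], 0.36), ([216, 235, 20, 19], 0.21)]
top plate [([196, 190, 144, 111], 0.6), ([115, 190, 28, 20], 0.38)]
top tape [([135, 247, 37, 32], 0.94), ([152, 182, 21, 33], 0.35)]
scene flask_a [([209, 177, 16, 36], 0.68), ([278, 189, 24, 43], 0.63), ([330, 202, 16, 41], 0.58), ([301, 140, 17, 36], 0.57), ([337, 130, 10, 22], 0.27)]
scene bottle_a [([319, 236, 21, 40], 0.93), ([295, 238, 22, 29], 0.77), ([270, 225, 15, 35], 0.7)]
scene fader_top [([343, 153, 3, 9], 0.37)]
scene fader_base [([335, 152, 38, 23], 0.81)]
scene marker []
scene plate [([244, 171, 132, 134], 0.81)]
scene tape [([289, 318, 38, 40], 0.62), ([293, 235, 24, 34], 0.41), ([268, 226, 20, 34], 0.18)]
```

The plate shows at (199..338, 192..299) in the top view. It has 2 flasks on the upper and lower discs, 3 bottles on the left, and 3 free circles on the right. The fader is at about (382,270), with its grip at the top end. I'll take a closer crop and measure.

```bash
python3 - <<'E'
from h import *
I=cv2.imread("pics/top0.png")
cv2.imwrite("pics/c1.png",cv2.resize(I[238:300,360:450],None,fx=8,fy=8,interpolation=cv2.INTER_CUBIC))
# plate grey top contour
hsv=cv2.cvtColor(I,cv2.COLOR_BGR2HSV); sub=I[200:290,300:336]; print(np.median(sub.reshape(-1,3),0))
med=np.median(sub.reshape(-1,3),0)
m=(np.abs(I.astype(int)-med).max(2)<22).astype(np.uint8)
m=cv2.morphologyEx(m,cv2.MORPH_OPEN,np.ones((3,3)))
n,l,s,c=cv2.connectedComponentsWithStats(m); k=l[284,322]
cnt=cv2.findContours((l==k).astype(np.uint8),cv2.RETR_EXTERNAL,2)[0][0]
W=np.array([back("top",p[0],20)[:2] for p in cnt]).astype(np.float32)
rc=cv2.minAreaRect(W);print(rc,cv2.boxPoints(rc).round(1).tolist())
# circles (thin white)
for p in [(307,218),(307,245),(307,272),(268,245)]: print(back("top",p,20).round(1))
def blue(b,z):
    x,y,w,h=b; mm=cv2.inRange(hsv,(105,120,50),(130,255,255)); 
    q=np.zeros_like(mm);q[y:y+h,x:x+w]=mm[y:y+h,x:x+w]
    v,u=np.nonzero(q);cc=(u.mean(),v.mean());print("cap",cc,len(u),back("top",cc,z).round(1))
for b in [(212,258,35,22),(212,230,30,24),(215,203,32,22)]: blue(b,115)
E
```

```text
[104. 103. 101.]
((530.339111328125, -8.955337524414062), (314.1114807128906, 409.1213073730469), 0.46319714188575745) [[371.6000061035156, 194.3000030517578], [374.8999938964844, -214.8000030517578], [689.0, -212.1999969482422], [685.7000122070312, 196.89999389648438]]
[ 611.4 -127.4   20. ]
[ 529.6 -127.7   20. ]
[ 448.9 -128.    20. ]
[527.9 -10.5  20. ]
cap (np.float64(226.16417910447763), np.float64(267.67164179104475)) 134 [454.8 105.9 115. ]
cap (np.float64(224.32089552238807), np.float64(241.12686567164178)) 134 [529.6 113.  115. ]
cap (np.float64(228.69565217391303), np.float64(211.8840579710145)) 138 [613.4 102.6 115. ]
```

View pics/c1.png

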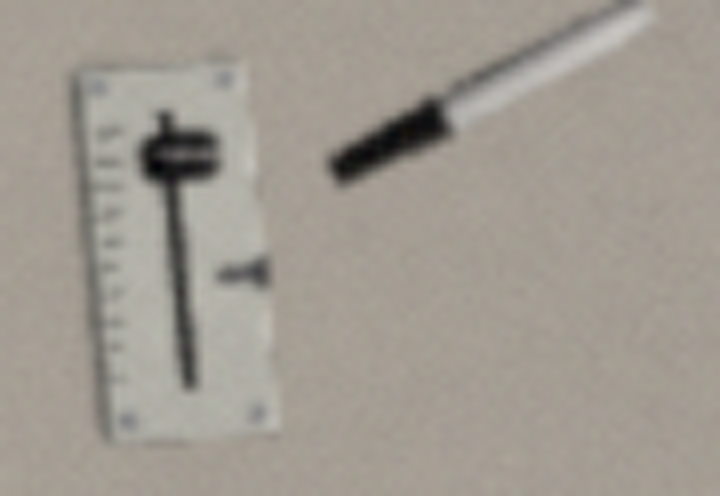

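The grip is at crop (181,155) near the far end, and the pointer stem is at crop (240,273). The ticks are on the left and the pointer on the right (+x), so the box tilts about 5°.

```bash
python3 - <<'E'
from h import *
c=lambda u,v:((u+.5)/8+360-.5,(v+.5)/8+238-.5)
for n,p,z in [("c00",(75,70),16),("c10",(245,62),16),("c11",(280,430),16),("c01",(108,440),16),("tr0",(165,115),16),("tr1",(190,388),16),("grip",(186,155),51),("mk",(240,273),19)]:
    print(n,back("top",c(*p),z).round(1))
for n,p,z in [("flaskU",(268,211),157),("flaskL",(267.5,265),157),("purple",(364,213),140),("purplebase",(358,221),5),("obottle",(405,201),138),("penL",(403,259),8),("U2",(273.5,130),140)]:
    print(n,back("top",p,z).round(1))
for uv,z in [((290,199),157),((343,208),157),((278,231),120),((305,242),120),((333,245),120),((310,145),140)]: print(back("scene",uv,z).round(1))
E
```

```text
c00 [ 528.6 -314.1   16. ]
c10 [ 532.6 -377.9   16. ]
c11 [ 395.9 -388.4   16. ]
c01 [ 391.2 -324.6   16. ]
tr0 [ 512.2 -347.6   16. ]
tr1 [ 410.8 -355.3   16. ]
grip [ 495.2 -347.8   51. ]
mk [ 453.5 -374.    19. ]
flaskU [611.5  -9.8 157. ]
flaskL [462.3 -10.5 157. ]
purple [ 611.9 -278.5  140. ]
purplebase [ 606.3 -283.8    5. ]
obottle [ 647.8 -394.2  138. ]
penL [ 492.5 -417.5    8. ]
U2 [848.8 -22.1 140. ]
[603.7   8.5 157. ]
[449.9  -1.1 157. ]
[612.1 103.3 120. ]
[529.6 119.1 120. ]
[453.1 107.2 120. ]
[ 607. -259.  140.]
```

{"api": "servo_tool", "payload": {
  "deltas": [
    {"x": 160, "y": 126, "z": 0, "rz": -0.1, "gripper": 0.0},
    {"x": 160, "y": 126, "rz": -0.1, "gripper": 0.0},
    {"x": 160, "y": 126, "rz": -0.1, "gripper": 0.0},
    {"x": 160, "y": 126, "rz": -0.1, "gripper": 0.0},
    {"x": 321, "y": 252, "z": -50, "rz": -0.205, "gripper": 0.0},
    {"x": 321, "y": 252, "z": -80, "rz": -0.205, "gripper": 0.0},
    {"x": 321, "y": 252, "z": -100, "rz": -0.205, "gripper": 0.0},
    {"x": 321, "y": 252, "z": -100, "rz": -0.205, "gripper": 0.0},
    {"x": 321, "y": 252, "z": -100, "rz": -0.205, "gripper": 0.0},
    {"x": 321, "y": 252, "z": -100, "rz": -0.205, "gripper": 0.0}
  ],
  "newtons": 30
}}

```text
invalid input
```

{"api": "servo_tool", "payload": {
  "deltas": [
    {"x": 160, "y": 126, "z": 0, "rx": 0, "ry": 0, "rz": -0.1, "gripper": 0},
    {"x": 160, "y": 126, "z": 0, "rx": 0, "ry": 0, "rz": -0.1, "gripper": 0},
    {"x": 160, "y": 126, "z": 0, "rx": 0, "ry": 0, "rz": -0.1, "gripper": 0},
    {"x": 160, "y": 126, "z": 0, "rx": 0, "ry": 0, "rz": -0.1, "gripper": 0},
    {"x": 321, "y": 252, "z": -50, "rx": 0, "ry": 0, "rz": -0.205, "gripper": 0},
    {"x": 321, "y": 252, "z": -80, "rx": 0, "ry": 0, "rz": -0.205, "gripper": 0},
    {"x": 321, "y": 252, "z": -100, "rx": 0, "ry": 0, "rz": -0.205, "gripper": 0},
    {"x": 321, "y": 252, "z": -100, "rx": 0, "ry": 0, "rz": -0.205, "gripper": 0},
    {"x": 321, "y": 252, "z": -100, "rx": 0, "ry": 0, "rz": -0.205, "gripper": 0},
    {"x": 321, "y": 252, "z": -100, "rx": 0, "ry": 0, "rz": -0.205, "gripper": 0}
  ],
  "newtons": 30
}}

```text
clock: 1.8
eef_pos: [496.0, -345.2, 100.4]
tcp_rot: [-3.139, 0.002, 0.08]
contact_force: [0.1, -0.3, 0.2]
opening: 0.499
grasp_force: 0.0
```

{"api": "servo_tool", "payload": {
  "deltas": [
    {"x": 0, "y": -2, "z": -40, "rx": 0, "ry": 0, "rz": 0, "gripper": 0},
    {"x": 0, "y": -2, "z": -76, "rx": 0, "ry": 0, "rz": 0, "gripper": 0},
    {"x": 0, "y": -2, "z": -76, "rx": 0, "ry": 0, "rz": 0, "gripper": 0},
    {"x": 0, "y": -2, "z": -76, "rx": 0, "ry": 0, "rz": 0, "gripper": -1},
    {"x": 0, "y": -2, "z": -76, "rx": 0, "ry": 0, "rz": 0, "gripper": -1},
    {"x": 0, "y": -2, "z": -76, "rx": 0, "ry": 0, "rz": 0, "gripper": -1},
    {"x": 0, "y": -2, "z": -76, "rx": 0, "ry": 0, "rz": 0, "gripper": -1}
  ]
}}

```text
clock: 2.5
eef_pos: [495.5, -351.1, 28.6]
tcp_rot: [3.14, -0.002, 0.077]
contact_force: [-0.1, -1.0, -0.4]
opening: -0.005
grasp_force: 0.0
```

```bash
python3 - <<'E'
from h import *
print({k:np.round(v,3) for k,v in r.sense().items() if k in('eef_pos','opening','grasp_force','contact_force')})
I=r.grab_frame("top");S=r.grab_frame("scene")
a=cv2.resize(I[200:310,330:450],(480,440),interpolation=2);b=cv2.resize(S[100:190,290:390],(489,440),interpolation=2)
cv2.imwrite("pics/c2.png",np.hstack([a,b])[:, :969] if 0 else cv2.resize(np.hstack([a,b]),(800,363)))
E
```

```text
{'eef_pos': array([ 495.543, -351.074,   28.598]), 'contact_force': array([-0.125, -0.959, -0.4  ]), 'grasp_force': np.float64(0.0), 'opening': np.float64(-0.005)}
```

View pics/c2.png

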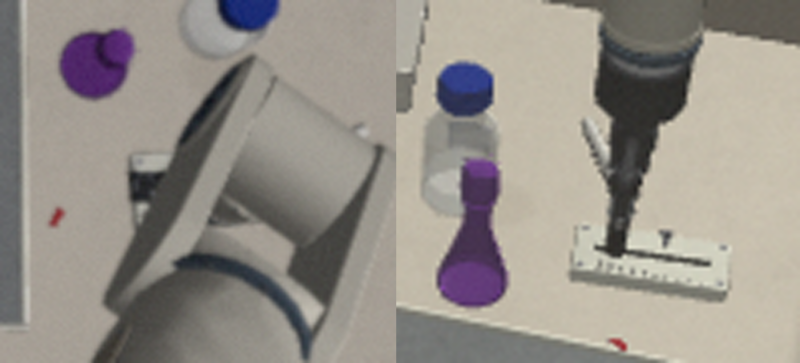

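{"api": "servo_tool", "payload": {
  "deltas": [
    {"x": -10, "y": 0, "z": 0, "rx": 0, "ry": 0, "rz": 0, "gripper": -1},
    {"x": -20, "y": -1, "z": 0, "rx": 0, "ry": 0, "rz": 0, "gripper": -1},
    {"x": -30, "y": -1, "z": 0, "rx": 0, "ry": 0, "rz": 0, "gripper": -1},
    {"x": -40, "y": -2, "z": 0, "rx": 0, "ry": 0, "rz": 0, "gripper": -1}
  ]
}}

```text
clock: 3.0
eef_pos: [453.4, -352.2, 26.9]
tcp_rot: [-3.141, 0.0, 0.077]
contact_force: [0.1, 0.8, 0.3]
opening: 0.001
grasp_force: 0.0
```

```bash
python3 - <<'E'
from h import *
I=r.grab_frame("top");S=r.grab_frame("scene")
a=cv2.resize(I[200:310,330:450],(480,440),interpolation=2);b=cv2.resize(S[100:190,290:390],(489,440),interpolation=2)
cv2.imwrite("pics/c3.png",cv2.resize(np.hstack([a,b]),(800,363)))
E
```

```text
(no output)
```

View pics/c3.png

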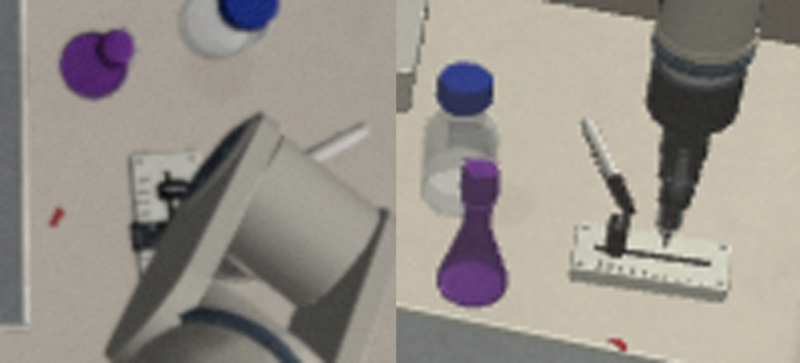

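```bash
python3 - <<'E'
from h import *
print("tcp proj",proj("scene",r.sense()['eef_pos']),"seen 356.6,159.4", r.sense()['eef_pos'])
print("grip top scene",back("scene",(344.7,154),51),"top",back("top",(382.2,255.6),51), proj("scene",(495.2,-347.8,51)))
print(proj("top",r.sense()['eef_pos']))
E
```

```text
tcp proj [355.68978435 160.97496549] seen 356.6,159.4 [ 452.90495895 -352.18455247   26.83820856]
grip top scene [ 495.68216813 -350.09683504   51.        ] top [ 499.12048508 -346.09302703   51.        ] [344.71659368 154.44076133]
[382.80000866 271.71495269]
```

{"api": "servo_tool", "payload": {
  "deltas": [
    {"x": 0, "y": 0, "z": 45, "rx": 0, "ry": 0, "rz": 0, "gripper": -1},
    {"x": 0, "y": 1, "z": 50, "rx": 0, "ry": 0, "rz": 0, "gripper": -1},
    {"x": 45, "y": 4, "z": 50, "rx": 0, "ry": 0, "rz": 0, "gripper": -1},
    {"x": 77, "y": 6, "z": 50, "rx": 0, "ry": 0, "rz": 0, "gripper": -1},
    {"x": 77, "y": 6, "z": 50, "rx": 0, "ry": 0, "rz": 0, "gripper": -1},
    {"x": 77, "y": 6, "z": 20, "rx": 0, "ry": 0, "rz": 0, "gripper": -1},
    {"x": 77, "y": 6, "z": 3, "rx": 0, "ry": 0, "rz": 0, "gripper": -1},
    {"x": 77, "y": 6, "z": 3, "rx": 0, "ry": 0, "rz": 0, "gripper": -1},
    {"x": 77, "y": 6, "z": 3, "rx": 0, "ry": 0, "rz": 0, "gripper": -1}
  ]
}}

```text
clock: 4.0
eef_pos: [531.3, -346.3, 29.9]
tcp_rot: [-3.141, 0.001, 0.077]
contact_force: [0.2, -0.1, 0.2]
opening: 0.002
grasp_force: 0.0
```

{"api": "servo_tool", "payload": {
  "deltas": [
    {"x": -10, "y": -1, "z": 0, "rx": 0, "ry": 0, "rz": 0, "gripper": -1},
    {"x": -20, "y": -1.5, "z": 0, "rx": 0, "ry": 0, "rz": 0, "gripper": -1},
    {"x": -30, "y": -2, "z": 0, "rx": 0, "ry": 0, "rz": 0, "gripper": -1},
    {"x": -40, "y": -3, "z": 0, "rx": 0, "ry": 0, "rz": 0, "gripper": -1},
    {"x": -50, "y": -4, "z": 0, "rx": 0, "ry": 0, "rz": 0, "gripper": -1},
    {"x": -60, "y": -4.5, "z": 0, "rx": 0, "ry": 0, "rz": 0, "gripper": -1}
  ]
}}

```text
clock: 4.6
eef_pos: [470.9, -351.1, 30.2]
tcp_rot: [3.141, -0.0, 0.077]
contact_force: [-0.4, -0.2, 0.6]
opening: 0.003
grasp_force: 0.0
```

```bash
python3 - <<'E'
from h import *
S=r.grab_frame("scene")
cv2.imwrite("pics/c4.png",cv2.resize(S[100:190,290:390],(600,540),interpolation=2))
E
```

```text
(no output)
```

View pics/c4.png

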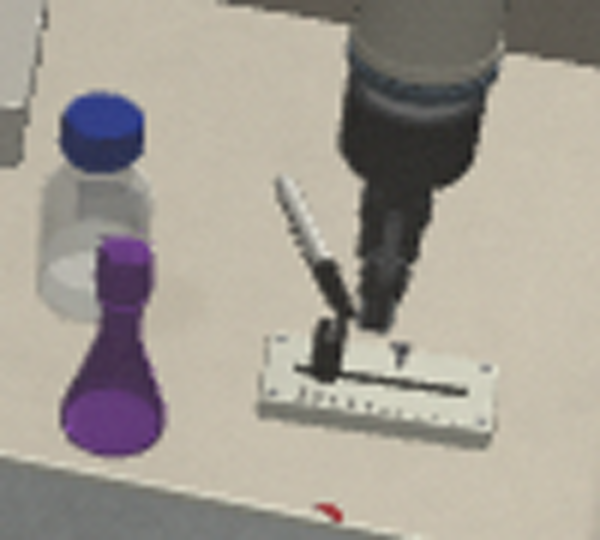

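```bash
python3 - <<'E'
from h import *
s=r.sense();p=s['eef_pos'];print(p,s['tcp_rot'],proj("scene",p),s['qpos'].round(4))
for z in (20,30,40,50,60): print(z,back("scene",(352.5,155),z).round(1))
S=r.grab_frame("scene");q=proj("scene",p)
T=S[120:180,320:390].copy();T=cv2.resize(T,None,fx=8,fy=8,interpolation=2)
cv2.circle(T,(int((q[0]-320+.5)*8),int((q[1]-120+.5)*8)),4,(0,0,255),-1)
cv2.imwrite("pics/c5.png",T)
E
```

```text
[ 469.22348415 -350.70120744   29.87904252] [-3.14081901e+00  1.32025898e-03  7.63272839e-02] [351.24901645 159.73164411] [-6.4420e-01  5.0810e-01  1.8435e+00 -4.0000e-04  7.9150e-01  8.5050e-01]
20 [ 469.8 -388.4   20. ]
30 [ 469.2 -376.9   30. ]
40 [ 468.6 -365.5   40. ]
50 [ 468.1 -354.    50. ]
60 [ 467.5 -342.5   60. ]
```

View pics/c5.png

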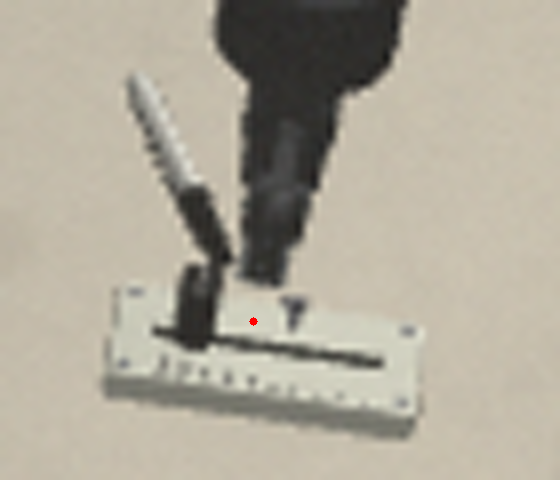

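{"api": "servo_tool", "payload": {
  "deltas": [
    {"x": 0, "y": 0, "z": -8, "rx": 0, "ry": 0, "rz": 0, "gripper": -1},
    {"x": 0, "y": 0, "z": -8, "rx": 0, "ry": 0, "rz": 0, "gripper": -1},
    {"x": 0, "y": 0, "z": -8, "rx": 0, "ry": 0, "rz": 0, "gripper": -1}
  ]
}}

```text
clock: 5.0
eef_pos: [472.0, -350.6, 21.5]
tcp_rot: [-3.141, 0.0, 0.077]
contact_force: [-0.9, 0.4, -0.4]
opening: 0.004
grasp_force: 0.0
```

{"api": "servo_tool", "payload": {
  "deltas": [
    {"x": 0, "y": 0, "z": -5, "rx": 0, "ry": 0, "rz": 0, "gripper": -1},
    {"x": 0, "y": 0, "z": -5, "rx": 0, "ry": 0, "rz": 0, "gripper": -1}
  ]
}}

```text
clock: 5.2
eef_pos: [471.7, -350.5, 16.3]
tcp_rot: [-3.141, 0.001, 0.077]
contact_force: [0.7, -0.4, -0.4]
opening: 0.002
grasp_force: 0.0
```

{"api": "servo_tool", "payload": {
  "deltas": [
    {"x": 0, "y": 0, "z": -2, "rx": 0, "ry": 0, "rz": 0, "gripper": -1},
    {"x": 0, "y": 0, "z": -2, "rx": 0, "ry": 0, "rz": 0, "gripper": -1}
  ]
}}

```text
clock: 5.4
eef_pos: [471.7, -350.8, 14.7]
tcp_rot: [-3.141, 0.0, 0.077]
contact_force: [0.8, -0.2, 0.4]
opening: -0.0
grasp_force: 0.0
```

{"api": "servo_tool", "payload": {
  "deltas": [
    {"x": 0, "y": 0, "z": -4, "rx": 0, "ry": 0, "rz": 0, "gripper": -1},
    {"x": 0, "y": 0, "z": -4, "rx": 0, "ry": 0, "rz": 0, "gripper": -1}
  ]
}}

```text
clock: 5.6
eef_pos: [471.6, -350.7, 10.5]
tcp_rot: [-3.141, 0.0, 0.077]
contact_force: [0.9, 0.6, 0.2]
opening: 0.001
grasp_force: 0.0
```

{"api": "servo_tool", "payload": {
  "deltas": [
    {"x": 0, "y": 0, "z": -5, "rx": 0, "ry": 0, "rz": 0, "gripper": -1},
    {"x": 0, "y": 0, "z": -5, "rx": 0, "ry": 0, "rz": 0, "gripper": -1}
  ]
}}

```text
clock: 5.8
eef_pos: [471.4, -350.6, 5.3]
tcp_rot: [-3.141, 0.001, 0.077]
contact_force: [-0.4, 0.4, -0.0]
opening: 0.003
grasp_force: 0.0
```

```bash
python3 - <<'E'
from h import *
s=r.sense();p=s['eef_pos'];print(p,s['contact_force'],proj("scene",p))
S=r.grab_frame("scene");q=proj("scene",p)
T=S[120:180,320:390].copy();T=cv2.resize(T,None,fx=8,fy=8,interpolation=2)
cv2.circle(T,(int((q[0]-320+.5)*8),int((q[1]-120+.5)*8)),4,(0,0,255),-1)
cv2.imwrite("pics/c6.png",T)
E
```

```text
[ 471.43917634 -350.59282057    5.34098032] [-0.44370026  0.41118494 -0.00426997] [349.71572443 164.63732791]
```

View pics/c6.png

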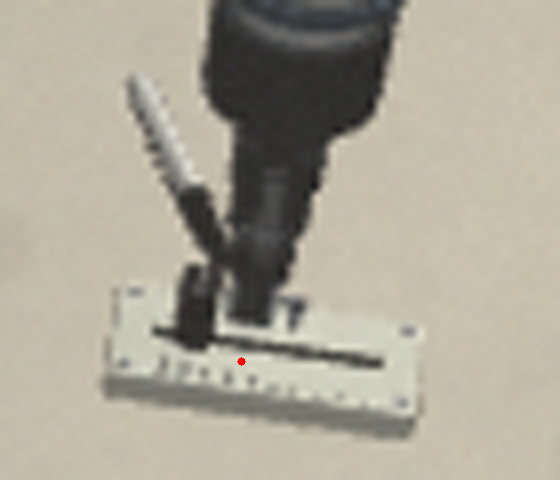

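{"api": "servo_tool", "payload": {
  "deltas": [
    {"x": 0, "y": 0, "z": -4, "rx": 0, "ry": 0, "rz": 0, "gripper": -1},
    {"x": 0, "y": 0, "z": -7, "rx": 0, "ry": 0, "rz": 0, "gripper": -1},
    {"x": 0, "y": 0, "z": -7, "rx": 0, "ry": 0, "rz": 0, "gripper": -1}
  ]
}}

```text
clock: 6.15
eef_pos: [471.5, -350.6, -1.6]
tcp_rot: [-3.141, 0.001, 0.077]
contact_force: [0.1, 0.6, -0.1]
opening: 0.002
grasp_force: 0.0
```

{"api": "servo_tool", "payload": {
  "deltas": [
    {"x": 0, "y": 0, "z": -2, "rx": 0, "ry": 0, "rz": 0, "gripper": -1},
    {"x": 0, "y": 0, "z": -2, "rx": 0, "ry": 0, "rz": 0, "gripper": -1}
  ]
}}

```text
clock: 6.35
eef_pos: [471.7, -350.8, -3.2]
tcp_rot: [-3.141, 0.0, 0.077]
contact_force: [0.5, 0.1, -0.2]
opening: -0.005
grasp_force: 0.0
```

{"api": "servo_tool", "payload": {
  "deltas": [
    {"x": 0, "y": 0, "z": -2, "rx": 0, "ry": 0, "rz": 0, "gripper": -1},
    {"x": 0, "y": 0, "z": -2, "rx": 0, "ry": 0, "rz": 0, "gripper": -1}
  ]
}}

```text
clock: 6.55
eef_pos: [471.7, -350.8, -5.2]
tcp_rot: [-3.141, 0.0, 0.077]
contact_force: [-1.1, -0.8, 0.0]
opening: -0.001
grasp_force: 0.0
```

{"api": "servo_tool", "payload": {
  "deltas": [
    {"x": 0, "y": 0, "z": 48, "rx": 0, "ry": 0, "rz": 0, "gripper": 0},
    {"x": 0, "y": 0, "z": 54, "rx": 0, "ry": 0, "rz": 0, "gripper": 0},
    {"x": 24, "y": 2, "z": 54, "rx": 0, "ry": 0, "rz": 0, "gripper": 0},
    {"x": 24, "y": 2, "z": 54, "rx": 0, "ry": 0, "rz": 0, "gripper": 0},
    {"x": 24, "y": 2, "z": 30, "rx": 0, "ry": 0, "rz": 0, "gripper": 0},
    {"x": 24, "y": 2, "z": 9, "rx": 0, "ry": 0, "rz": 0, "gripper": 0},
    {"x": 24, "y": 2, "z": 9, "rx": 0, "ry": 0, "rz": 0, "gripper": 0}
  ]
}}

```text
clock: 7.25
eef_pos: [493.4, -347.4, 1.3]
tcp_rot: [-3.138, 0.004, 0.077]
contact_force: [-0.2, -0.1, -0.1]
opening: 0.5
grasp_force: 0.0
```

{"api": "servo_tool", "payload": {
  "deltas": [
    {"x": 0, "y": 0, "z": 0, "rx": 0, "ry": 0, "rz": 0, "gripper": -1},
    {"x": 0, "y": 0, "z": 0, "rx": 0, "ry": 0, "rz": 0, "gripper": -1},
    {"x": 0, "y": 0, "z": 0, "rx": 0, "ry": 0, "rz": 0, "gripper": -1},
    {"x": 0, "y": 0, "z": 0, "rx": 0, "ry": 0, "rz": 0, "gripper": -1}
  ]
}}

```text
clock: 7.65
eef_pos: [496.0, -349.4, 4.6]
tcp_rot: [3.141, -0.001, 0.077]
contact_force: [-0.7, -3.7, -3.2]
opening: 0.272
grasp_force: 32.1
```

{"api": "servo_tool", "payload": {
  "deltas": [
    {"x": -12, "y": -1, "z": 0, "rx": 0, "ry": 0, "rz": 0, "gripper": -1},
    {"x": -24, "y": -2, "z": 0, "rx": 0, "ry": 0, "rz": 0, "gripper": -1},
    {"x": -36, "y": -3, "z": 0, "rx": 0, "ry": 0, "rz": 0, "gripper": -1},
    {"x": -48, "y": -4, "z": 0, "rx": 0, "ry": 0, "rz": 0, "gripper": -1},
    {"x": -60, "y": -5, "z": 0, "rx": 0, "ry": 0, "rz": 0, "gripper": -1},
    {"x": -70, "y": -5.5, "z": 0, "rx": 0, "ry": 0, "rz": 0, "gripper": -1},
    {"x": -74, "y": -6, "z": 0, "rx": 0, "ry": 0, "rz": 0, "gripper": -1},
    {"x": -74, "y": -6, "z": 0, "rx": 0, "ry": 0, "rz": 0, "gripper": -1}
  ]
}}

```text
clock: 8.45
eef_pos: [420.7, -355.2, 4.5]
tcp_rot: [3.141, 0.0, 0.076]
contact_force: [-1.1, -1.7, 6.7]
opening: 0.27
grasp_force: 33.5
```

{"api": "servo_tool", "payload": {
  "deltas": [
    {"x": -2, "y": 0, "z": 0, "rx": 0, "ry": 0, "rz": 0, "gripper": -1},
    {"x": -4, "y": 0, "z": 0, "rx": 0, "ry": 0, "rz": 0, "gripper": -1},
    {"x": -4, "y": 0, "z": 0, "rx": 0, "ry": 0, "rz": 0, "gripper": -1}
  ]
}}

```text
clock: 8.75
eef_pos: [417.6, -355.4, 4.4]
tcp_rot: [3.141, -0.0, 0.077]
contact_force: [-0.2, -2.2, 6.2]
opening: 0.271
grasp_force: 33.3
```

{"api": "servo_tool", "payload": {
  "deltas": [
    {"x": -2, "y": 0, "z": 0, "rx": 0, "ry": 0, "rz": 0, "gripper": -1},
    {"x": -3, "y": 0, "z": 0, "rx": 0, "ry": 0, "rz": 0, "gripper": -1},
    {"x": -3, "y": 0, "z": 0, "rx": 0, "ry": 0, "rz": 0, "gripper": -1}
  ]
}}

```text
clock: 9.05
eef_pos: [417.1, -355.6, 4.5]
tcp_rot: [3.14, -0.004, 0.076]
contact_force: [12.3, 0.7, -1.1]
opening: 0.272
grasp_force: 32.4
```

{"api": "servo_tool", "payload": {
  "deltas": [
    {"x": 1, "y": 0, "z": 0, "rx": 0, "ry": 0, "rz": 0, "gripper": 0.2},
    {"x": 1, "y": 0, "z": 0, "rx": 0, "ry": 0, "rz": 0, "gripper": 0.2},
    {"x": 1, "y": 0, "z": 50, "rx": 0, "ry": 0, "rz": 0, "gripper": 1},
    {"x": 1, "y": 0, "z": 100, "rx": 0, "ry": 0, "rz": 0, "gripper": 1},
    {"x": 1, "y": 0, "z": 150, "rx": 0, "ry": 0, "rz": 0, "gripper": 1},
    {"x": 5, "y": 50, "z": 175, "rx": 0, "ry": 0, "rz": -0.03, "gripper": 1},
    {"x": 10, "y": 100, "z": 175, "rx": 0, "ry": 0, "rz": -0.05, "gripper": 1},
    {"x": 15, "y": 150, "z": 175, "rx": 0, "ry": 0, "rz": -0.07, "gripper": 1},
    {"x": 20, "y": 175, "z": 175, "rx": 0, "ry": 0, "rz": -0.07, "gripper": 1},
    {"x": 20, "y": 175, "z": 175, "rx": 0, "ry": 0, "rz": -0.07, "gripper": 1}
  ]
}}

```text
clock: 10.05
eef_pos: [433.7, -176.5, 178.6]
tcp_rot: [-3.14, 0.002, 0.01]
contact_force: [0.1, -0.8, 1.0]
opening: 0.998
grasp_force: 0.0
```

```bash
python3 - <<'E'
from h import *
s=r.sense();p=s['eef_pos'];print(p)
S=r.grab_frame("scene");I=r.grab_frame("top")
q=proj("scene",p);q2=proj("top",p);print(q,q2)
cv2.circle(S,(int(q[0]+.5),int(q[1]+.5)),1,(0,0,255),-1);cv2.circle(I,(int(q2[0]+.5),int(q2[1]+.5)),1,(0,0,255),-1)
a=cv2.resize(I[190:310,210:400],None,fx=3.4,fy=3.4,interpolation=2)
b=cv2.resize(S[100:310,230:400],None,fx=2.4,fy=2.4,interpolation=2)
h=504;w=np.zeros((h,a.shape[1]+b.shape[1],3),np.uint8);w[:a.shape[0],:a.shape[1]]=a;w[:b.shape[0],a.shape[1]:]=b
w=cv2.resize(w,(800,int(504*800/w.shape[1])));cv2.imwrite("pics/c7.png",w)
E
```

```text
[ 433.67887067 -176.49808003  178.61084908]
[359.6526439  163.01877324] [329.18734396 276.28177246]
```

View pics/c7.png

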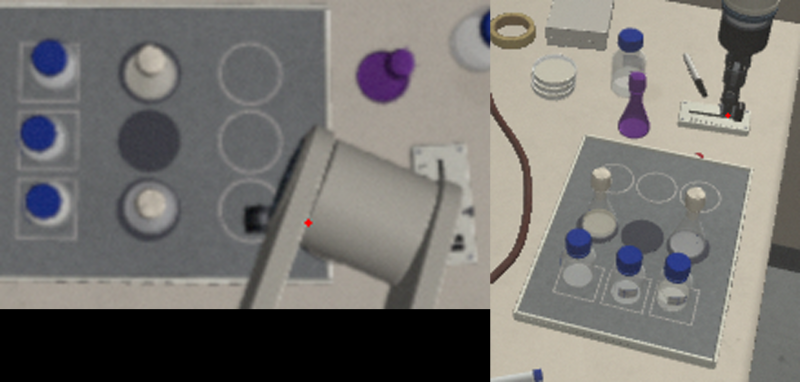

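```bash
cat >> h.py <<'E'
from scipy.optimize import fsolve
def cyl(c,x,y,rad,z0,z1):
    t=np.linspace(0,2*np.pi,24,endpoint=False)
    P=np.array([proj(c,(x+rad*np.cos(a),y+rad*np.sin(a),z)) for z in(z0,z1) for a in t],np.float32)
    H=cv2.convexHull(P);m=cv2.moments(H);return np.array([m['m10']/m['m00'],m['m01']/m['m00']]),m['m00']
def find(c,I,guess,kind):
    rad,z0,z1=dict(cap=(19.5,85,124),plug=(15.5,126,158))[kind]
    g,A=cyl(c,*guess,rad,z0,z1); u,v=np.round(g).astype(int);w=17
    J=I[v-w:v+w+1,u-w:u+w+1]; h=cv2.cvtColor(J,cv2.COLOR_BGR2HSV)
    if kind=='cap': m=cv2.inRange(h,(105,110,40),(130,255,255))
    else:
        b=J.astype(int); m=((b[...,2]>165)&(b[...,2]-b[...,0]>8)).astype(np.uint8)*255
    n,l,s,ce=cv2.connectedComponentsWithStats(m)
    if n<2: return None
    k=min(range(1,n),key=lambda i:np.hypot(*(ce[i]-w))-(s[i,4]>25)*100); uv=ce[k]+[u-w,v-w]
    q=fsolve(lambda p:cyl(c,*p,rad,z0,z1)[0]-uv,guess,epsfcn=1e-3); return q.round(1),int(s[k,4]),round(A)
E
python3 - <<'E'
from h import *
I={c:r.grab_frame(c) for c in("top","scene")}
for c in I:
    cv2.imwrite(f"pics/n_{c}.png",I[c])
    for k,g in [("plug",(608,-8)),("plug",(455,-8)),("cap",(612,105)),("cap",(530,115)),("cap",(454,107))]: print(c,k,g,find(c,I[c],g,k))
for p in [(267.4,271.4),(268.1,217.9)]: print(back("top",p,24).round(1))
v,u=213,268
print(I["top"][v-3:v+4,u-3:u+4].mean((0,1)))
E
```

```text
top plug (608, -8) (array([604.9, -15.6]), 91, 112)
top plug (455, -8) (array([453. , -14.7]), 78, 103)
top cap (612, 105) (array([614.5, 103.1]), 140, 171)
top cap (530, 115) (array([530.2, 114. ]), 139, 168)Traceback (most recent call last):
  File "<stdin>", line 5, in <module>
  File "h.py", line 25, in find
    q=fsolve(lambda p:cyl(c,*p,rad,z0,z1)[0]-uv,guess,epsfcn=1e-3); return q.round(1),int(s[k,4]),round(A)
    res = _root_hybr(_wrapped_func, x0, args, jac=fprime, **options)
    retval = _minpack._hybrd(func, x0, args, 1, xtol, maxfev,
                             ml, mu, epsfcn, factor, diag)
    return func(*fargs)
  File "h.py", line 25, in <lambda>
    q=fsolve(lambda p:cyl(c,*p,rad,z0,z1)[0]-uv,guess,epsfcn=1e-3); return q.round(1),int(s[k,4]),round(A)
                      ~~~^^^^^^^^^^^^^^^^
  File "h.py", line 13, in cyl
    P=np.array([proj(c,(x+rad*np.cos(a),y+rad*np.sin(a),z)) for z in(z0,z1) for a in t],np.float32)
                ~~~~^^^^^^^^^^^^^^^^^^^^^^^^^^^^^^^^^^^^^^^
  File "h.py", line 9, in proj
    K,e,M=cam(n); q=K@M.T@(np.array(P,float)-e); return q[:2]/q[2]
          ~~~^^^
  File "h.py", line 5, in cam
    p=r.camera_params(n); return p['mtx'],p['eye'],R.from_euler('xyz',p['orientation']).as_matrix()
ValueError: time passes only in moves, steps and waits
```

```bash
sed -i 's/^def cam(n):/import functools\n@functools.lru_cache\ndef cam(n):/' h.py
python3 - <<'E'
from h import *
I={c:cv2.imread(f"pics/n_{c}.png") for c in("top","scene")}
if I["scene"] is None: I["scene"]=r.grab_frame("scene")
for c in I:
    for k,g in [("plug",(608,-8)),("plug",(455,-8)),("cap",(612,105)),("cap",(530,115)),("cap",(454,107))]: print(c,k,g,find(c,I[c],g,k))
for p in [(267.4,271.4),(268.1,217.9)]: print(back("top",p,24).round(1))
E
```

```text
top plug (608, -8) (array([604.9, -15.6]), 91, 112)
top plug (455, -8) (array([453. , -14.7]), 78, 103)
top cap (612, 105) (array([614.5, 103.1]), 140, 171)
top cap (530, 115) (array([530.2, 114. ]), 139, 168)
top cap (454, 107) (array([455.3, 106.5]), 139, 165)
scene plug (608, -8) (array([609.6, -21.5]), 46, 140)
scene plug (455, -8) (array([453.4, -22.5]), 48, 147)
scene cap (612, 105) (array([613. ,  98.5]), 167, 229)
scene cap (530, 115) (array([528.7, 109.4]), 185, 236)
scene cap (454, 107) (array([454.2, 101.6]), 188, 241)
[448.8  -9.8  24. ]
[609.6  -9.6  24. ][ WARN:0@0.069] global loadsave.cpp:275 findDecoder imread_('pics/n_scene.png'): can't open/read file: check file path/integrity
```

{"api": "servo_tool", "payload": {
  "deltas": [
    {"x": 5, "y": 50, "z": -5, "rx": 0, "ry": 0, "rz": 0, "gripper": 1},
    {"x": 10, "y": 100, "z": -5, "rx": 0, "ry": 0, "rz": 0, "gripper": 1},
    {"x": 18, "y": 150, "z": -5, "rx": 0, "ry": 0, "rz": 0, "gripper": 1},
    {"x": 18, "y": 165, "z": -5, "rx": 0, "ry": 0, "rz": 0, "gripper": 1},
    {"x": 18, "y": 165, "z": -5, "rx": 0, "ry": 0, "rz": 0, "gripper": 1},
    {"x": 18, "y": 165, "z": -40, "rx": 0, "ry": 0, "rz": 0, "gripper": 1},
    {"x": 18, "y": 165, "z": -75, "rx": 0, "ry": 0, "rz": 0, "gripper": 1},
    {"x": 18, "y": 165, "z": -104, "rx": 0, "ry": 0, "rz": 0, "gripper": 1},
    {"x": 18, "y": 165, "z": -104, "rx": 0, "ry": 0, "rz": 0, "gripper": 1}
  ]
}}

```text
clock: 11.2
eef_pos: [449.9, -16.4, 71.9]
tcp_rot: [3.142, 0.007, 0.005]
contact_force: [-0.1, 0.3, -0.6]
opening: 1.0
grasp_force: 0.0
```

```bash
python3 - <<'E'
from h import *
print(r.sense()['eef_pos'],r.sense()['contact_force'])
S=r.grab_frame("scene")
cv2.imwrite("pics/c8.png",cv2.resize(S[150:300,240:400],None,fx=4,fy=4,interpolation=2)[:600])
E
```

```text
[449.90218687 -16.35892112  71.94656982] [-0.0593397   0.28734673 -0.58414612]
```

View pics/c8.png

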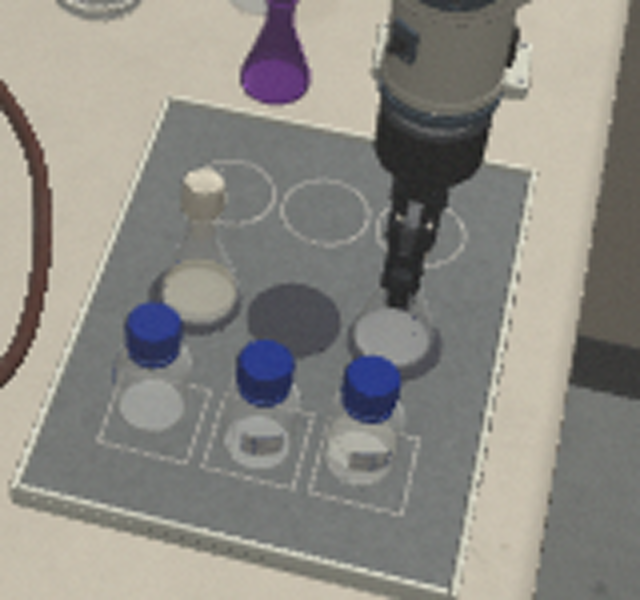

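{"api": "servo_tool", "payload": {
  "deltas": [
    {"x": 0, "y": 0, "z": 0, "rx": 0, "ry": 0, "rz": 0, "gripper": 0},
    {"x": 0, "y": 0, "z": 0, "rx": 0, "ry": 0, "rz": 0, "gripper": -0.2},
    {"x": 0, "y": 0, "z": 0, "rx": 0, "ry": 0, "rz": 0, "gripper": -1},
    {"x": 0, "y": 0, "z": 0, "rx": 0, "ry": 0, "rz": 0, "gripper": -1},
    {"x": 0, "y": 0, "z": 0, "rx": 0, "ry": 0, "rz": 0, "gripper": -1}
  ],
  "newtons": 25
}}

```text
clock: 11.75
eef_pos: [453.7, -14.7, 75.9]
tcp_rot: [-3.141, -0.002, 0.007]
contact_force: [-0.8, 1.9, 6.9]
opening: 0.352
grasp_force: 24.2
```

{"api": "servo_tool", "payload": {
  "deltas": [
    {"x": 0, "y": -4, "z": 0, "rx": 0, "ry": 0, "rz": 0, "gripper": -1},
    {"x": 0, "y": -10, "z": 0, "rx": 0, "ry": 0, "rz": 0, "gripper": -1},
    {"x": 0, "y": -17, "z": 0, "rx": 0, "ry": 0, "rz": 0, "gripper": -1},
    {"x": 0, "y": -24, "z": 0, "rx": 0, "ry": 0, "rz": 0, "gripper": -1},
    {"x": 0, "y": -31, "z": 0, "rx": 0, "ry": 0, "rz": 0, "gripper": -1},
    {"x": 0, "y": -38, "z": 0, "rx": 0, "ry": 0, "rz": 0, "gripper": -1},
    {"x": -1, "y": -45, "z": 0, "rx": 0, "ry": 0, "rz": 0, "gripper": -1},
    {"x": -1, "y": -52, "z": 0, "rx": 0, "ry": 0, "rz": 0, "gripper": -1},
    {"x": -1, "y": -57, "z": 0, "rx": 0, "ry": 0, "rz": 0, "gripper": -1}
  ]
}}

```text
clock: 12.65
eef_pos: [453.0, -71.6, 76.1]
tcp_rot: [-3.141, -0.002, 0.006]
contact_force: [0.4, 5.2, 9.0]
opening: 0.35
grasp_force: 27.7
```

{"api": "servo_tool", "payload": {
  "deltas": [
    {"x": 0, "y": -5, "z": 0, "rx": 0, "ry": 0, "rz": 0, "gripper": -1},
    {"x": 0, "y": -12, "z": 0, "rx": 0, "ry": 0, "rz": 0, "gripper": -1},
    {"x": 0, "y": -19, "z": 0, "rx": 0, "ry": 0, "rz": 0, "gripper": -1},
    {"x": 0, "y": -26, "z": 0, "rx": 0, "ry": 0, "rz": 0, "gripper": -1},
    {"x": 0, "y": -33, "z": 0, "rx": 0, "ry": 0, "rz": 0, "gripper": -1},
    {"x": -1, "y": -40, "z": 0, "rx": 0, "ry": 0, "rz": 0, "gripper": -1},
    {"x": -1, "y": -47, "z": 0, "rx": 0, "ry": 0, "rz": 0, "gripper": -1},
    {"x": -1, "y": -53, "z": 0, "rx": 0, "ry": 0, "rz": 0, "gripper": -1},
    {"x": -1, "y": -56, "z": 0, "rx": 0, "ry": 0, "rz": 0, "gripper": -1},
    {"x": -1, "y": -56, "z": 0, "rx": 0, "ry": 0, "rz": 0, "gripper": -1}
  ]
}}

```text
clock: 13.65
eef_pos: [451.8, -127.8, 76.0]
tcp_rot: [-3.141, -0.002, 0.006]
contact_force: [0.3, 3.4, 9.0]
opening: 0.354
grasp_force: 26.9
```

{"api": "servo_tool", "payload": {
  "deltas": [
    {"x": 0, "y": 0, "z": 0, "rx": 0, "ry": 0, "rz": 0, "gripper": 0},
    {"x": 0, "y": 0, "z": 0, "rx": 0, "ry": 0, "rz": 0, "gripper": 1},
    {"x": 0, "y": 0, "z": 0, "rx": 0, "ry": 0, "rz": 0, "gripper": 1},
    {"x": 0, "y": 0, "z": 0, "rx": 0, "ry": 0, "rz": 0, "gripper": 1},
    {"x": 0, "y": 0, "z": 45, "rx": 0, "ry": 0, "rz": 0, "gripper": 1},
    {"x": 0, "y": 0, "z": 95, "rx": 0, "ry": 0, "rz": 0, "gripper": 1},
    {"x": 10, "y": 10, "z": 100, "rx": 0, "ry": 0, "rz": 0, "gripper": 1},
    {"x": 45, "y": 45, "z": 100, "rx": 0, "ry": 0, "rz": 0, "gripper": 1},
    {"x": 80, "y": 80, "z": 100, "rx": 0, "ry": 0, "rz": 0, "gripper": 1},
    {"x": 115, "y": 110, "z": 100, "rx": 0, "ry": 0, "rz": 0, "gripper": 1}
  ]
}}

```text
clock: 14.65
eef_pos: [566.8, -16.1, 174.9]
tcp_rot: [-3.142, -0.0, 0.007]
contact_force: [0.3, -0.7, 0.1]
opening: 1.003
grasp_force: 0.0
```

```bash
python3 - <<'E'
from h import *
I={c:r.grab_frame(c) for c in("scene","top")}
print(r.sense()['eef_pos'])
for c in I:
    for k,g in [("plug",(607,-11)),("plug",(451,-128))]: print(c,k,find(c,I[c],g,k))
a=cv2.resize(I["top"][185:310,190:400],(400,238),interpolation=2);b=cv2.resize(I["scene"][150:300,240:400],(400,375),interpolation=2)
w=np.zeros((375,800,3),np.uint8);w[:238,:400]=a;w[:,400:]=b;cv2.imwrite("pics/c9.png",w)
E
```

```text
[569.69037718 -14.36323975 174.68882229]
scene plug (array([609.3, -21.6]), 47, 140)
scene plug (array([ 449.9, -136.9]), 494, 133)
top plug (array([633.6, -31.9]), 1, 112)
top plug (array([ 451.3, -127.2]), 69, 110)
```

View pics/c9.png

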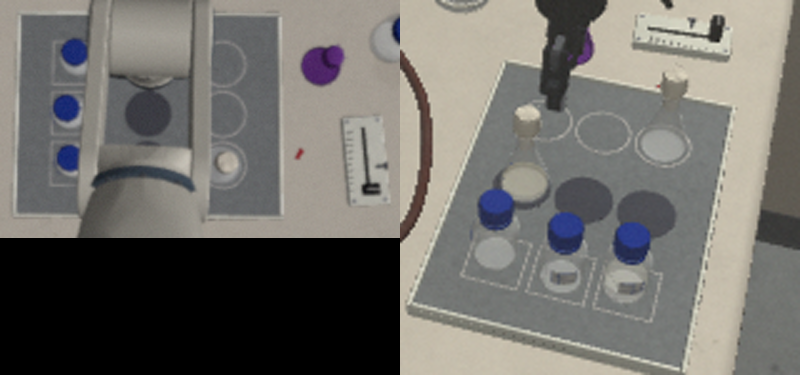

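{"api": "servo_tool", "payload": {
  "deltas": [
    {"x": 36, "y": -1, "z": 0, "rx": 0, "ry": 0, "rz": 0, "gripper": 1},
    {"x": 36, "y": -1, "z": 0, "rx": 0, "ry": 0, "rz": 0, "gripper": 1},
    {"x": 36, "y": -1, "z": -30, "rx": 0, "ry": 0, "rz": 0, "gripper": 1},
    {"x": 36, "y": -1, "z": -65, "rx": 0, "ry": 0, "rz": 0, "gripper": 1},
    {"x": 36, "y": -1, "z": -99, "rx": 0, "ry": 0, "rz": 0, "gripper": 1},
    {"x": 36, "y": -1, "z": -99, "rx": 0, "ry": 0, "rz": 0, "gripper": 1},
    {"x": 36, "y": -1, "z": -99, "rx": 0, "ry": 0, "rz": 0, "gripper": -0.2},
    {"x": 36, "y": -1, "z": -99, "rx": 0, "ry": 0, "rz": 0, "gripper": -1},
    {"x": 36, "y": -1, "z": -99, "rx": 0, "ry": 0, "rz": 0, "gripper": -1},
    {"x": 36, "y": -1, "z": -99, "rx": 0, "ry": 0, "rz": 0, "gripper": -1}
  ]
}}

```text
clock: 15.75
eef_pos: [602.7, -18.8, 77.5]
tcp_rot: [-3.142, -0.002, 0.007]
contact_force: [-0.8, -1.1, -1.5]
opening: 0.355
grasp_force: 24.8
```

{"api": "servo_tool", "payload": {
  "deltas": [
    {"x": 0, "y": 0, "z": 0, "rx": 0, "ry": 0, "rz": 0, "gripper": -1}
  ]
}}

```text
clock: 15.85
eef_pos: [602.5, -18.8, 77.1]
tcp_rot: [-3.142, -0.002, 0.007]
contact_force: [0.4, 0.0, 4.0]
opening: 0.351
grasp_force: 25.0
```

{"api": "servo_tool", "payload": {
  "deltas": [
    {"x": 0, "y": -4, "z": 0, "rx": 0, "ry": 0, "rz": 0, "gripper": -1},
    {"x": 0.5, "y": -10, "z": 0, "rx": 0, "ry": 0, "rz": 0, "gripper": -1},
    {"x": 1, "y": -17, "z": 0, "rx": 0, "ry": 0, "rz": 0, "gripper": -1},
    {"x": 1.5, "y": -24, "z": 0, "rx": 0, "ry": 0, "rz": 0, "gripper": -1},
    {"x": 2, "y": -31, "z": 0, "rx": 0, "ry": 0, "rz": 0, "gripper": -1},
    {"x": 2.5, "y": -38, "z": 0, "rx": 0, "ry": 0, "rz": 0, "gripper": -1},
    {"x": 3, "y": -45, "z": 0, "rx": 0, "ry": 0, "rz": 0, "gripper": -1},
    {"x": 3, "y": -51, "z": 0, "rx": 0, "ry": 0, "rz": 0, "gripper": -1},
    {"x": 3, "y": -54, "z": 0, "rx": 0, "ry": 0, "rz": 0, "gripper": -1}
  ]
}}

```text
clock: 16.75
eef_pos: [605.8, -72.7, 77.2]
tcp_rot: [-3.141, -0.002, 0.006]
contact_force: [0.6, 3.9, 6.6]
opening: 0.355
grasp_force: 26.6
```

{"api": "servo_tool", "payload": {
  "deltas": [
    {"x": 0, "y": -4, "z": 0, "rx": 0, "ry": 0, "rz": 0, "gripper": -1},
    {"x": 0.5, "y": -10, "z": 0, "rx": 0, "ry": 0, "rz": 0, "gripper": -1},
    {"x": 1, "y": -17, "z": 0, "rx": 0, "ry": 0, "rz": 0, "gripper": -1},
    {"x": 1.5, "y": -24, "z": 0, "rx": 0, "ry": 0, "rz": 0, "gripper": -1},
    {"x": 2, "y": -31, "z": 0, "rx": 0, "ry": 0, "rz": 0, "gripper": -1},
    {"x": 2.5, "y": -38, "z": 0, "rx": 0, "ry": 0, "rz": 0, "gripper": -1},
    {"x": 3, "y": -45, "z": 0, "rx": 0, "ry": 0, "rz": 0, "gripper": -1},
    {"x": 3, "y": -51, "z": 0, "rx": 0, "ry": 0, "rz": 0, "gripper": -1},
    {"x": 3, "y": -54, "z": 0, "rx": 0, "ry": 0, "rz": 0, "gripper": -1},
    {"x": 3, "y": -54, "z": 0, "rx": 0, "ry": 0, "rz": 0, "gripper": -1}
  ]
}}

```text
clock: 17.75
eef_pos: [608.8, -126.9, 77.1]
tcp_rot: [-3.141, -0.002, 0.006]
contact_force: [-0.7, 2.5, 5.8]
opening: 0.356
grasp_force: 25.8
```

{"api": "servo_tool", "payload": {
  "deltas": [
    {"x": 0, "y": 0, "z": 0, "rx": 0, "ry": 0, "rz": 0, "gripper": 0},
    {"x": 0, "y": 0, "z": 0, "rx": 0, "ry": 0, "rz": 0, "gripper": 1},
    {"x": 0, "y": 0, "z": 0, "rx": 0, "ry": 0, "rz": 0, "gripper": 1},
    {"x": 0, "y": 0, "z": 0, "rx": 0, "ry": 0, "rz": 0, "gripper": 1},
    {"x": 0, "y": 0, "z": 45, "rx": 0, "ry": 0, "rz": 0, "gripper": 1},
    {"x": 0, "y": 0, "z": 95, "rx": 0, "ry": 0, "rz": 0, "gripper": 1},
    {"x": 0, "y": 50, "z": 95, "rx": 0, "ry": 0, "rz": 0, "gripper": 1},
    {"x": 0, "y": 100, "z": 90, "rx": 0, "ry": 0, "rz": 0, "gripper": 1},
    {"x": 0, "y": 150, "z": 80, "rx": 0, "ry": 0, "rz": 0, "gripper": 1},
    {"x": 5, "y": 200, "z": 70, "rx": 0, "ry": 0, "rz": 0, "gripper": 1}
  ]
}}

```text
clock: 18.75
eef_pos: [612.1, 72.4, 146.6]
tcp_rot: [-3.142, -0.0, 0.006]
contact_force: [1.7, 0.8, -0.2]
opening: 0.999
grasp_force: 0.0
```

```bash
python3 - <<'E'
from h import *
I={c:r.grab_frame(c) for c in("scene","top")}
print(r.sense()['eef_pos'])
for k,g in [("plug",(611,-127)),("plug",(451,-128)),("cap",(614,103)),("cap",(530,113)),("cap",(455,106))]: print(k,find("top",I["top"],g,k))
a=cv2.resize(I["top"][185:310,190:400],(400,238),interpolation=2);b=cv2.resize(I["scene"][150:300,240:400],(400,375),interpolation=2)
w=np.zeros((375,800,3),np.uint8);w[:238,:400]=a;w[:,400:]=b;cv2.imwrite("pics/c10.png",w)
E
```

```text
[611.86662574  76.08263513 145.22100819]
plug (array([ 608.8, -127. ]), 82, 115)
plug (array([ 451.3, -126.9]), 72, 110)
cap (array([602. , 105.3]), 32, 171)
cap (array([546.4, 116.4]), 8, 167)
cap None
```

View pics/c10.png

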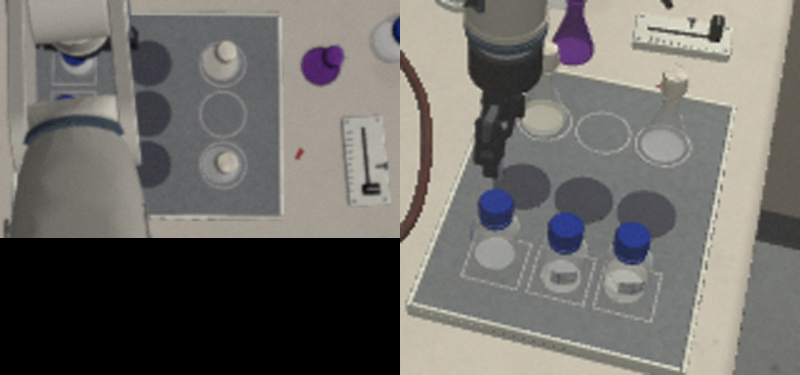

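{"api": "servo_tool", "payload": {
  "deltas": [
    {"x": 0, "y": 30, "z": 0, "rx": 0, "ry": 0, "rz": 0, "gripper": 1},
    {"x": 0, "y": 30, "z": 0, "rx": 0, "ry": 0, "rz": 0, "gripper": 1},
    {"x": 0, "y": 30, "z": -30, "rx": 0, "ry": 0, "rz": 0, "gripper": 1},
    {"x": 0, "y": 30, "z": -60, "rx": 0, "ry": 0, "rz": 0, "gripper": 1},
    {"x": 0, "y": 30, "z": -89, "rx": 0, "ry": 0, "rz": 0, "gripper": 1},
    {"x": 0, "y": 30, "z": -89, "rx": 0, "ry": 0, "rz": 0, "gripper": 1},
    {"x": 0, "y": 30, "z": -89, "rx": 0, "ry": 0, "rz": 0, "gripper": 0},
    {"x": 0, "y": 30, "z": -89, "rx": 0, "ry": 0, "rz": 0, "gripper": -1},
    {"x": 0, "y": 30, "z": -89, "rx": 0, "ry": 0, "rz": 0, "gripper": -1},
    {"x": 0, "y": 30, "z": -89, "rx": 0, "ry": 0, "rz": 0, "gripper": -1}
  ]
}}

```text
clock: 19.85
eef_pos: [613.7, 100.8, 59.1]
tcp_rot: [-3.141, -0.003, 0.007]
contact_force: [1.1, 0.1, 4.7]
opening: 0.449
grasp_force: 26.9
```

{"api": "servo_tool", "payload": {
  "deltas": [
    {"x": 0, "y": 0, "z": 0, "rx": 0, "ry": 0, "rz": 0, "gripper": -1}
  ]
}}

```text
clock: 19.95
eef_pos: [613.7, 100.9, 59.1]
tcp_rot: [-3.141, -0.003, 0.007]
contact_force: [-1.3, 0.2, 6.9]
opening: 0.449
grasp_force: 27.2
```

{"api": "servo_tool", "payload": {
  "deltas": [
    {"x": 0, "y": -4, "z": 0, "rx": 0, "ry": 0, "rz": 0, "gripper": -1},
    {"x": 0, "y": -10, "z": 0, "rx": 0, "ry": 0, "rz": 0, "gripper": -1},
    {"x": 0, "y": -17, "z": 0, "rx": 0, "ry": 0, "rz": 0, "gripper": -1},
    {"x": -0.5, "y": -24, "z": 0, "rx": 0, "ry": 0, "rz": 0, "gripper": -1},
    {"x": -1, "y": -31, "z": 0, "rx": 0, "ry": 0, "rz": 0, "gripper": -1},
    {"x": -1.5, "y": -38, "z": 0, "rx": 0, "ry": 0, "rz": 0, "gripper": -1},
    {"x": -2, "y": -45, "z": 0, "rx": 0, "ry": 0, "rz": 0, "gripper": -1},
    {"x": -2, "y": -51, "z": 0, "rx": 0, "ry": 0, "rz": 0, "gripper": -1},
    {"x": -2, "y": -55, "z": 0, "rx": 0, "ry": 0, "rz": 0, "gripper": -1}
  ]
}}

```text
clock: 20.85
eef_pos: [612.1, 46.3, 59.2]
tcp_rot: [-3.14, -0.003, 0.006]
contact_force: [-0.4, 4.1, 7.4]
opening: 0.448
grasp_force: 27.7
```

{"api": "servo_tool", "payload": {
  "deltas": [
    {"x": 0, "y": -4, "z": 0, "rx": 0, "ry": 0, "rz": 0, "gripper": -1},
    {"x": 0, "y": -10, "z": 0, "rx": 0, "ry": 0, "rz": 0, "gripper": -1},
    {"x": 0, "y": -17, "z": 0, "rx": 0, "ry": 0, "rz": 0, "gripper": -1},
    {"x": -0.5, "y": -24, "z": 0, "rx": 0, "ry": 0, "rz": 0, "gripper": -1},
    {"x": -1, "y": -31, "z": 0, "rx": 0, "ry": 0, "rz": 0, "gripper": -1},
    {"x": -1.5, "y": -38, "z": 0, "rx": 0, "ry": 0, "rz": 0, "gripper": -1},
    {"x": -2, "y": -45, "z": 0, "rx": 0, "ry": 0, "rz": 0, "gripper": -1},
    {"x": -2, "y": -51, "z": 0, "rx": 0, "ry": 0, "rz": 0, "gripper": -1},
    {"x": -2, "y": -55, "z": 0, "rx": 0, "ry": 0, "rz": 0, "gripper": -1},
    {"x": -2, "y": -55, "z": 0, "rx": 0, "ry": 0, "rz": 0, "gripper": -1}
  ]
}}

```text
clock: 21.85
eef_pos: [610.0, -9.2, 59.1]
tcp_rot: [-3.141, -0.003, 0.006]
contact_force: [-0.4, 1.7, 6.7]
opening: 0.45
grasp_force: 27.4
```

{"api": "servo_tool", "payload": {
  "deltas": [
    {"x": 0, "y": 0, "z": 0, "rx": 0, "ry": 0, "rz": 0, "gripper": 0.2},
    {"x": 0, "y": 0, "z": 0, "rx": 0, "ry": 0, "rz": 0, "gripper": 1},
    {"x": 0, "y": 0, "z": 0, "rx": 0, "ry": 0, "rz": 0, "gripper": 1},
    {"x": 0, "y": 0, "z": 0, "rx": 0, "ry": 0, "rz": 0, "gripper": 1},
    {"x": 0, "y": 0, "z": 45, "rx": 0, "ry": 0, "rz": 0, "gripper": 1},
    {"x": 0, "y": 0, "z": 85, "rx": 0, "ry": 0, "rz": 0, "gripper": 1},
    {"x": -10, "y": 15, "z": 85, "rx": 0, "ry": 0, "rz": 0, "gripper": 1},
    {"x": -38, "y": 55, "z": 85, "rx": 0, "ry": 0, "rz": 0, "gripper": 1},
    {"x": -64, "y": 95, "z": 85, "rx": 0, "ry": 0, "rz": 0, "gripper": 1},
    {"x": -80, "y": 122, "z": 85, "rx": 0, "ry": 0, "rz": 0, "gripper": 1}
  ]
}}

```text
clock: 22.85
eef_pos: [526.0, 114.5, 141.9]
tcp_rot: [-3.141, 0.002, 0.007]
contact_force: [0.7, 0.4, 0.3]
opening: 1.003
grasp_force: 0.0
```

{"api": "servo_tool", "payload": {
  "deltas": [
    {"x": 0, "y": 0, "z": 0, "rx": 0, "ry": 0, "rz": 0, "gripper": 1},
    {"x": 0, "y": 0, "z": -30, "rx": 0, "ry": 0, "rz": 0, "gripper": 1},
    {"x": 0, "y": 0, "z": -60, "rx": 0, "ry": 0, "rz": 0, "gripper": 1},
    {"x": 0, "y": 0, "z": -85, "rx": 0, "ry": 0, "rz": 0, "gripper": 1},
    {"x": 0, "y": 0, "z": -85, "rx": 0, "ry": 0, "rz": 0, "gripper": 1},
    {"x": 0, "y": 0, "z": -85, "rx": 0, "ry": 0, "rz": 0, "gripper": 0},
    {"x": 0, "y": 0, "z": -85, "rx": 0, "ry": 0, "rz": 0, "gripper": -1},
    {"x": 0, "y": 0, "z": -85, "rx": 0, "ry": 0, "rz": 0, "gripper": -1},
    {"x": 0, "y": 0, "z": -85, "rx": 0, "ry": 0, "rz": 0, "gripper": -1},
    {"x": 0, "y": 0, "z": -85, "rx": 0, "ry": 0, "rz": 0, "gripper": -1}
  ]
}}

```text
clock: 23.85
eef_pos: [529.6, 112.8, 58.8]
tcp_rot: [-3.141, -0.002, 0.007]
contact_force: [-0.3, -1.3, 7.2]
opening: 0.451
grasp_force: 26.3
```

Target is (530, -9.5), so the shift in y is -122.

{"api": "servo_tool", "payload": {
  "deltas": [
    {"x": 0, "y": -4, "z": 0, "rx": 0, "ry": 0, "rz": 0, "gripper": -1},
    {"x": 0, "y": -10, "z": 0, "rx": 0, "ry": 0, "rz": 0, "gripper": -1},
    {"x": 0, "y": -17, "z": 0, "rx": 0, "ry": 0, "rz": 0, "gripper": -1},
    {"x": 0, "y": -24, "z": 0, "rx": 0, "ry": 0, "rz": 0, "gripper": -1},
    {"x": 0, "y": -31, "z": 0, "rx": 0, "ry": 0, "rz": 0, "gripper": -1},
    {"x": 0, "y": -38, "z": 0, "rx": 0, "ry": 0, "rz": 0, "gripper": -1},
    {"x": 0, "y": -45, "z": 0, "rx": 0, "ry": 0, "rz": 0, "gripper": -1},
    {"x": 0, "y": -52, "z": 0, "rx": 0, "ry": 0, "rz": 0, "gripper": -1},
    {"x": 0, "y": -58, "z": 0, "rx": 0, "ry": 0, "rz": 0, "gripper": -1},
    {"x": 0, "y": -61, "z": 0, "rx": 0, "ry": 0, "rz": 0, "gripper": -1}
  ]
}}

```text
clock: 24.85
eef_pos: [529.8, 52.1, 58.7]
tcp_rot: [-3.14, -0.003, 0.006]
contact_force: [-0.3, 3.6, 6.1]
opening: 0.45
grasp_force: 26.4
```

{"api": "servo_tool", "payload": {
  "deltas": [
    {"x": 0, "y": -4, "z": 0, "rx": 0, "ry": 0, "rz": 0, "gripper": -1},
    {"x": 0, "y": -10, "z": 0, "rx": 0, "ry": 0, "rz": 0, "gripper": -1},
    {"x": 0, "y": -17, "z": 0, "rx": 0, "ry": 0, "rz": 0, "gripper": -1},
    {"x": 0, "y": -24, "z": 0, "rx": 0, "ry": 0, "rz": 0, "gripper": -1},
    {"x": 0, "y": -31, "z": 0, "rx": 0, "ry": 0, "rz": 0, "gripper": -1},
    {"x": 0, "y": -38, "z": 0, "rx": 0, "ry": 0, "rz": 0, "gripper": -1},
    {"x": 0, "y": -46, "z": 0, "rx": 0, "ry": 0, "rz": 0, "gripper": -1},
    {"x": 0, "y": -54, "z": 0, "rx": 0, "ry": 0, "rz": 0, "gripper": -1},
    {"x": 0, "y": -61, "z": 0, "rx": 0, "ry": 0, "rz": 0, "gripper": -1},
    {"x": 0, "y": -61, "z": 0, "rx": 0, "ry": 0, "rz": 0, "gripper": -1}
  ]
}}

```text
clock: 25.85
eef_pos: [529.8, -9.6, 58.7]
tcp_rot: [-3.141, -0.003, 0.006]
contact_force: [-0.4, -0.6, 6.9]
opening: 0.452
grasp_force: 26.5
```

Next bottle is at (455.3, 106.5), so the shift is (-75, +115).

{"api": "servo_tool", "payload": {
  "deltas": [
    {"x": 0, "y": 0, "z": 0, "rx": 0, "ry": 0, "rz": 0, "gripper": 0.2},
    {"x": 0, "y": 0, "z": 0, "rx": 0, "ry": 0, "rz": 0, "gripper": 1},
    {"x": 0, "y": 0, "z": 0, "rx": 0, "ry": 0, "rz": 0, "gripper": 1},
    {"x": 0, "y": 0, "z": 0, "rx": 0, "ry": 0, "rz": 0, "gripper": 1},
    {"x": 0, "y": 0, "z": 45, "rx": 0, "ry": 0, "rz": 0, "gripper": 1},
    {"x": 0, "y": 0, "z": 85, "rx": 0, "ry": 0, "rz": 0, "gripper": 1},
    {"x": -10, "y": 15, "z": 85, "rx": 0, "ry": 0, "rz": 0, "gripper": 1},
    {"x": -36, "y": 55, "z": 85, "rx": 0, "ry": 0, "rz": 0, "gripper": 1},
    {"x": -62, "y": 95, "z": 85, "rx": 0, "ry": 0, "rz": 0, "gripper": 1},
    {"x": -75, "y": 115, "z": 85, "rx": 0, "ry": 0, "rz": 0, "gripper": 1}
  ]
}}

```text
clock: 26.85
eef_pos: [450.8, 107.7, 141.9]
tcp_rot: [-3.141, 0.002, 0.007]
contact_force: [-0.4, -0.6, -0.2]
opening: 0.998
grasp_force: 0.0
```

{"api": "servo_tool", "payload": {
  "deltas": [
    {"x": 0, "y": 0, "z": 0, "rx": 0, "ry": 0, "rz": 0, "gripper": 1},
    {"x": 0, "y": 0, "z": -30, "rx": 0, "ry": 0, "rz": 0, "gripper": 1},
    {"x": 0, "y": 0, "z": -60, "rx": 0, "ry": 0, "rz": 0, "gripper": 1},
    {"x": 0, "y": 0, "z": -85, "rx": 0, "ry": 0, "rz": 0, "gripper": 1},
    {"x": 0, "y": 0, "z": -85, "rx": 0, "ry": 0, "rz": 0, "gripper": 1},
    {"x": 0, "y": 0, "z": -85, "rx": 0, "ry": 0, "rz": 0, "gripper": 0},
    {"x": 0, "y": 0, "z": -85, "rx": 0, "ry": 0, "rz": 0, "gripper": -1},
    {"x": 0, "y": 0, "z": -85, "rx": 0, "ry": 0, "rz": 0, "gripper": -1},
    {"x": 0, "y": 0, "z": -85, "rx": 0, "ry": 0, "rz": 0, "gripper": -1},
    {"x": 0, "y": 0, "z": -85, "rx": 0, "ry": 0, "rz": 0, "gripper": -1}
  ]
}}

```text
clock: 27.85
eef_pos: [454.6, 105.9, 58.6]
tcp_rot: [-3.141, -0.002, 0.007]
contact_force: [-0.7, -1.9, 8.0]
opening: 0.446
grasp_force: 27.9
```

Target is (450, -10), so the shift is (-5, -116).

{"api": "servo_tool", "payload": {
  "deltas": [
    {"x": 0, "y": -4, "z": 0, "rx": 0, "ry": 0, "rz": 0, "gripper": -1},
    {"x": 0, "y": -10, "z": 0, "rx": 0, "ry": 0, "rz": 0, "gripper": -1},
    {"x": -0.5, "y": -17, "z": 0, "rx": 0, "ry": 0, "rz": 0, "gripper": -1},
    {"x": -0.5, "y": -24, "z": 0, "rx": 0, "ry": 0, "rz": 0, "gripper": -1},
    {"x": -1, "y": -31, "z": 0, "rx": 0, "ry": 0, "rz": 0, "gripper": -1},
    {"x": -1.5, "y": -38, "z": 0, "rx": 0, "ry": 0, "rz": 0, "gripper": -1},
    {"x": -2, "y": -45, "z": 0, "rx": 0, "ry": 0, "rz": 0, "gripper": -1},
    {"x": -2.5, "y": -52, "z": 0, "rx": 0, "ry": 0, "rz": 0, "gripper": -1},
    {"x": -2.5, "y": -58, "z": 0, "rx": 0, "ry": 0, "rz": 0, "gripper": -1}
  ]
}}

```text
clock: 28.75
eef_pos: [452.2, 48.1, 58.5]
tcp_rot: [-3.14, -0.003, 0.006]
contact_force: [0.2, 3.3, 6.0]
opening: 0.453
grasp_force: 27.7
```

{"api": "servo_tool", "payload": {
  "deltas": [
    {"x": 0, "y": -4, "z": 0, "rx": 0, "ry": 0, "rz": 0, "gripper": -1},
    {"x": 0, "y": -10, "z": 0, "rx": 0, "ry": 0, "rz": 0, "gripper": -1},
    {"x": -0.5, "y": -17, "z": 0, "rx": 0, "ry": 0, "rz": 0, "gripper": -1},
    {"x": -0.5, "y": -24, "z": 0, "rx": 0, "ry": 0, "rz": 0, "gripper": -1},
    {"x": -1, "y": -31, "z": 0, "rx": 0, "ry": 0, "rz": 0, "gripper": -1},
    {"x": -1.5, "y": -38, "z": 0, "rx": 0, "ry": 0, "rz": 0, "gripper": -1},
    {"x": -2, "y": -45, "z": 0, "rx": 0, "ry": 0, "rz": 0, "gripper": -1},
    {"x": -2.5, "y": -52, "z": 0, "rx": 0, "ry": 0, "rz": 0, "gripper": -1},
    {"x": -2.5, "y": -58, "z": 0, "rx": 0, "ry": 0, "rz": 0, "gripper": -1},
    {"x": -2.5, "y": -58, "z": 0, "rx": 0, "ry": 0, "rz": 0, "gripper": -1}
  ]
}}

```text
clock: 29.75
eef_pos: [449.7, -10.5, 58.5]
tcp_rot: [-3.141, -0.002, 0.006]
contact_force: [-0.8, -0.5, 7.7]
opening: 0.447
grasp_force: 27.9
```

{"api": "servo_tool", "payload": {
  "deltas": [
    {"x": 0, "y": 0, "z": 0, "rx": 0, "ry": 0, "rz": 0, "gripper": 0.2},
    {"x": 0, "y": 0, "z": 0, "rx": 0, "ry": 0, "rz": 0, "gripper": 1},
    {"x": 0, "y": 0, "z": 0, "rx": 0, "ry": 0, "rz": 0, "gripper": 1},
    {"x": 0, "y": 0, "z": 0, "rx": 0, "ry": 0, "rz": 0, "gripper": 1},
    {"x": 0, "y": 0, "z": 45, "rx": 0, "ry": 0, "rz": 0, "gripper": 1},
    {"x": 0, "y": 0, "z": 95, "rx": 0, "ry": 0, "rz": 0, "gripper": 1},
    {"x": -25, "y": 40, "z": 110, "rx": 0, "ry": 0, "rz": 0, "gripper": 1},
    {"x": -50, "y": 80, "z": 110, "rx": 0, "ry": 0, "rz": 0, "gripper": 1},
    {"x": -75, "y": 120, "z": 110, "rx": 0, "ry": 0, "rz": 0, "gripper": 1},
    {"x": -100, "y": 160, "z": 110, "rx": 0, "ry": 0, "rz": 0, "gripper": 1}
  ]
}}

```text
clock: 30.75
eef_pos: [347.5, 150.9, 167.8]
tcp_rot: [-3.141, -0.001, 0.006]
contact_force: [0.5, 0.2, -0.9]
opening: 0.997
grasp_force: 0.0
```

{"api": "servo_tool", "payload": {
  "deltas": [
    {"x": -10, "y": 30, "z": 0, "rx": 0, "ry": 0, "rz": 0, "gripper": 1},
    {"x": -10, "y": 30, "z": 0, "rx": 0, "ry": 0, "rz": 0, "gripper": 1}
  ]
}}

```text
clock: 30.95
eef_pos: [337.3, 182.4, 167.6]
tcp_rot: [-3.141, -0.0, 0.011]
contact_force: [-0.5, -0.5, -0.3]
opening: 1.0
grasp_force: 0.0
```

```bash
python3 - <<'E'
from h import *
I={c:r.grab_frame(c) for c in("top",)}
for k,g in [("plug",(609,-127)),("plug",(451,-128)),("cap",(610,-9)),("cap",(530,-10)),("cap",(450,-10))]: print(k,find("top",I["top"],g,k))
a=cv2.resize(I["top"][185:310,190:400],None,fx=3.7,fy=3.7,interpolation=2)
cv2.imwrite("pics/c11.png",a)
cv2.imwrite("pics/c12.png",cv2.resize(I["top"][238:300,360:430],None,fx=9,fy=9,interpolation=cv2.INTER_CUBIC))
E
```

```text
plug (array([ 607.3, -127. ]), 87, 115)
plug (array([ 451.1, -126.8]), 74, 110)
cap (array([611.1,  -7.4]), 143, 167)
cap (array([530.2,  -9.4]), 139, 161)
cap (array([450.4, -10.4]), 131, 155)
```

View pics/c11.png

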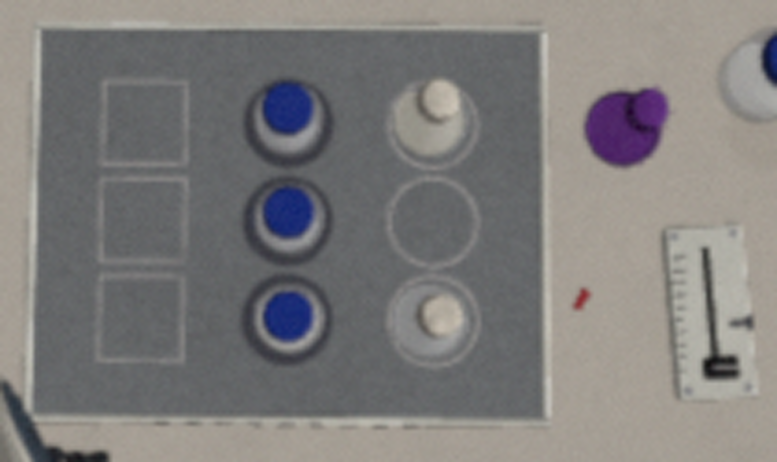

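View pics/c12.png

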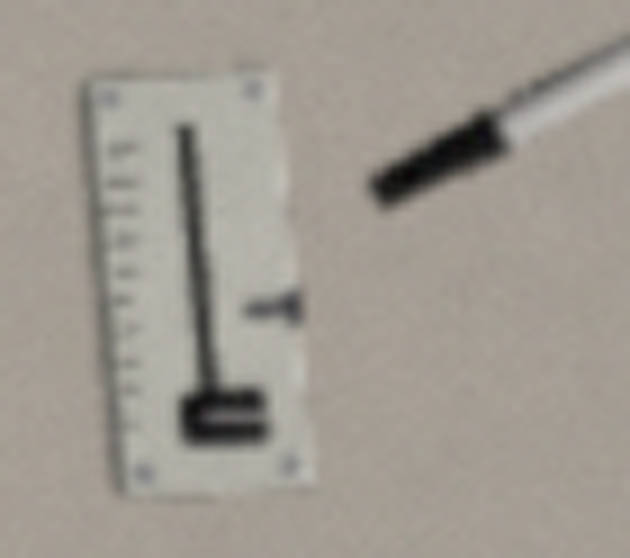

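```bash
python3 - <<'E'
from h import *
I=r.grab_frame("top");S=r.grab_frame("scene")
g=cv2.cvtColor(I,cv2.COLOR_BGR2GRAY).astype(float)
def cen(u0,u1,v0,v1,G,dark=True):
    w=G[v0:v1,u0:u1]; w=np.clip((np.median(w)-25-w) if dark else w-0,0,None); V,U=np.mgrid[v0:v1,u0:u1]; return (U*w).sum()/w.sum(),(V*w).sum()/w.sum(),w.sum()
a=np.array([.9971,.0762])
m=cen(386,394,268,277,g); print("marker px",m); M=back("top",m[:2],19)
gr=cen(378,392,277,290,g);print("grip dark px",gr)
L=[]
c9=lambda u,v:((u+.5)/9-.5+360,(v+.5)/9-.5+238)
M2=back("top",c9(270,308),19);G2=back("top",c9(236,415.5),51)
E=[back("top",c9(*p),16) for p in((88,77),(275,68),(315,485),(122,493))]
C=np.mean(E,0);print("M",M,M2,"G",G2,"C",C)
for X,n in((M,"M"),(M2,"M2"),(G2,"G2")): print(n,(X-C)[:2]@a+45)
# scene
s=cv2.cvtColor(S,cv2.COLOR_BGR2GRAY).astype(float)
q=proj("scene",M);u,v=np.round(q).astype(int);ms=cen(u-4,u+5,v-3,v+4,s);print(q,ms,back("scene",ms[:2],19))
cv2.imwrite("pics/c13.png",cv2.resize(S[135:185,320:390],None,fx=9,fy=9,interpolation=2))
E
```

```text
marker px (np.float64(390.73731343283583), np.float64(271.6925373134328), np.float64(670.0))
grip dark px (np.float64(383.81453154875715), np.float64(283.2354206500956), np.float64(4184.0))
M [ 453.57559185 -377.44479894   19.        ] [ 453.27071062 -373.92630448   19.        ] G [ 417.47447333 -355.16937181   51.        ] C [ 462.44826193 -351.53356713   16.        ]
M 34.178624797107446
M2 34.14273699760409
G2 -0.12041293627120098
[356.33833027 158.00330584] (np.float64(356.2938856015779), np.float64(158.232741617357), np.float64(507.0)) [ 453.5280701  -376.17062267   19.        ]
```

View pics/c13.png

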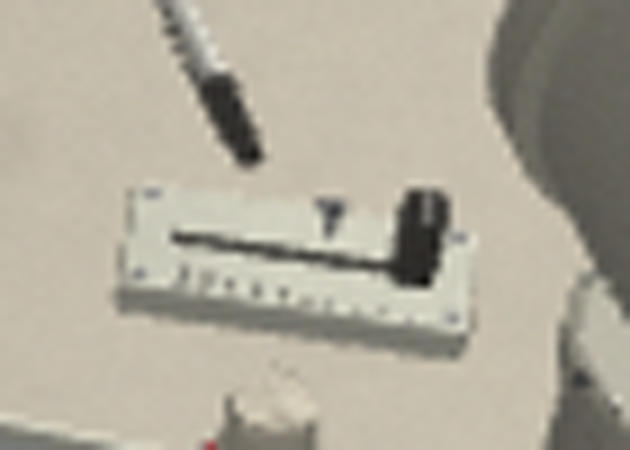

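{"api": "servo_tool", "payload": {
  "deltas": [
    {"x": 7, "y": -48, "z": 0, "rx": 0, "ry": 0, "rz": 0, "gripper": 0},
    {"x": 14, "y": -96, "z": 0, "rx": 0, "ry": 0, "rz": 0, "gripper": 0},
    {"x": 21, "y": -144, "z": 0, "rx": 0, "ry": 0, "rz": 0, "gripper": 0},
    {"x": 28, "y": -192, "z": 0, "rx": 0, "ry": 0, "rz": 0, "gripper": 0},
    {"x": 35, "y": -240, "z": 0, "rx": 0, "ry": 0, "rz": 0, "gripper": 0},
    {"x": 42, "y": -288, "z": 0, "rx": 0, "ry": 0, "rz": 0.02, "gripper": 0},
    {"x": 49, "y": -336, "z": 0, "rx": 0, "ry": 0, "rz": 0.04, "gripper": 0},
    {"x": 56, "y": -384, "z": 0, "rx": 0, "ry": 0, "rz": 0.06, "gripper": 0},
    {"x": 63, "y": -432, "z": 0, "rx": 0, "ry": 0, "rz": 0.07, "gripper": 0},
    {"x": 70, "y": -480, "z": 0, "rx": 0, "ry": 0, "rz": 0.07, "gripper": 0}
  ]
}}

```text
clock: 32.1
eef_pos: [407.2, -303.9, 167.3]
tcp_rot: [-3.142, 0.0, 0.074]
contact_force: [0.9, 0.8, 0.4]
opening: 0.501
grasp_force: 0.0
```

{"api": "servo_tool", "payload": {
  "deltas": [
    {"x": 0, "y": 0, "z": 0, "rx": 0, "ry": 0, "rz": 0, "gripper": 0},
    {"x": 0, "y": 0, "z": 0, "rx": 0, "ry": 0, "rz": 0, "gripper": 0}
  ]
}}

```text
clock: 32.3
eef_pos: [407.2, -302.1, 166.8]
tcp_rot: [-3.141, 0.001, 0.073]
contact_force: [0.0, 0.5, -0.2]
opening: 0.499
grasp_force: 0.0
```

{"api": "servo_tool", "payload": {
  "deltas": [
    {"x": 10, "y": -45, "z": -20, "rx": 0, "ry": 0, "rz": 0.003, "gripper": 0},
    {"x": 10, "y": -53, "z": -60, "rx": 0, "ry": 0, "rz": 0.003, "gripper": 0},
    {"x": 10, "y": -53, "z": -100, "rx": 0, "ry": 0, "rz": 0.003, "gripper": 0},
    {"x": 10, "y": -53, "z": -100, "rx": 0, "ry": 0, "rz": 0.003, "gripper": 0},
    {"x": 10, "y": -53, "z": -100, "rx": 0, "ry": 0, "rz": 0.003, "gripper": 0}
  ]
}}

```text
clock: 32.8
eef_pos: [417.8, -352.3, 67.7]
tcp_rot: [-3.14, 0.002, 0.08]
contact_force: [0.6, 0.3, 0.4]
opening: 0.501
grasp_force: 0.0
```

{"api": "servo_tool", "payload": {
  "deltas": [
    {"x": 0, "y": 0, "z": -25, "rx": 0, "ry": 0, "rz": 0, "gripper": 0},
    {"x": 0, "y": 0, "z": -50, "rx": 0, "ry": 0, "rz": 0, "gripper": 0},
    {"x": 0, "y": 0, "z": -62, "rx": 0, "ry": 0, "rz": 0, "gripper": 0},
    {"x": 0, "y": 0, "z": -62, "rx": 0, "ry": 0, "rz": 0, "gripper": 0},
    {"x": 0, "y": 0, "z": -62, "rx": 0, "ry": 0, "rz": 0, "gripper": 0},
    {"x": 0, "y": 0, "z": -62, "rx": 0, "ry": 0, "rz": 0, "gripper": -1},
    {"x": 0, "y": 0, "z": -62, "rx": 0, "ry": 0, "rz": 0, "gripper": -1},
    {"x": 0, "y": 0, "z": -62, "rx": 0, "ry": 0, "rz": 0, "gripper": -1},
    {"x": 0, "y": 0, "z": -62, "rx": 0, "ry": 0, "rz": 0, "gripper": -1}
  ]
}}

```text
clock: 33.7
eef_pos: [420.3, -355.2, 7.3]
tcp_rot: [3.138, -0.003, 0.08]
contact_force: [0.4, -4.4, 7.8]
opening: 0.272
grasp_force: 28.2
```

{"api": "servo_tool", "payload": {
  "deltas": [
    {"x": 5, "y": 0.4, "z": 0, "rx": 0, "ry": 0, "rz": 0, "gripper": -1},
    {"x": 10, "y": 0.8, "z": 0, "rx": 0, "ry": 0, "rz": 0, "gripper": -1},
    {"x": 15, "y": 1.2, "z": 0, "rx": 0, "ry": 0, "rz": 0, "gripper": -1},
    {"x": 20, "y": 1.6, "z": 0, "rx": 0, "ry": 0, "rz": 0, "gripper": -1},
    {"x": 25, "y": 2, "z": 0, "rx": 0, "ry": 0, "rz": 0, "gripper": -1},
    {"x": 30, "y": 2.3, "z": 0, "rx": 0, "ry": 0, "rz": 0, "gripper": -1},
    {"x": 33, "y": 2.5, "z": 0, "rx": 0, "ry": 0, "rz": 0, "gripper": -1},
    {"x": 34, "y": 2.6, "z": 0, "rx": 0, "ry": 0, "rz": 0, "gripper": -1},
    {"x": 34, "y": 2.6, "z": 0, "rx": 0, "ry": 0, "rz": 0, "gripper": -1},
    {"x": 34, "y": 2.6, "z": 0, "rx": 0, "ry": 0, "rz": 0, "gripper": -1}
  ]
}}

```text
clock: 34.7
eef_pos: [454.3, -352.6, 7.3]
tcp_rot: [3.138, -0.003, 0.08]
contact_force: [0.5, -5.6, 7.7]
opening: 0.268
grasp_force: 28.2
```

Release, lift, and back away to the near side. Then check.

{"api": "servo_tool", "payload": {
  "deltas": [
    {"x": 0, "y": 0, "z": 0, "rx": 0, "ry": 0, "rz": 0, "gripper": 0},
    {"x": 0, "y": 0, "z": 0, "rx": 0, "ry": 0, "rz": 0, "gripper": 0},
    {"x": 0, "y": 0, "z": 0, "rx": 0, "ry": 0, "rz": 0, "gripper": 0},
    {"x": 0, "y": 0, "z": 40, "rx": 0, "ry": 0, "rz": 0, "gripper": 0},
    {"x": 0, "y": 0, "z": 90, "rx": 0, "ry": 0, "rz": 0, "gripper": 0},
    {"x": -20, "y": -20, "z": 130, "rx": 0, "ry": 0, "rz": 0, "gripper": 0},
    {"x": -55, "y": -50, "z": 160, "rx": 0, "ry": 0, "rz": 0, "gripper": 0},
    {"x": -95, "y": -80, "z": 160, "rx": 0, "ry": 0, "rz": 0, "gripper": 0},
    {"x": -135, "y": -110, "z": 160, "rx": 0, "ry": 0, "rz": 0, "gripper": 0},
    {"x": -170, "y": -140, "z": 160, "rx": 0, "ry": 0, "rz": 0, "gripper": 0}
  ]
}}

```text
clock: 35.7
eef_pos: [281.1, -490.8, 165.8]
tcp_rot: [-3.142, -0.0, 0.08]
contact_force: [-0.0, 0.1, -0.2]
opening: 0.503
grasp_force: 0.0
```

```bash
python3 - <<'E'
from h import *
I=r.grab_frame("top");print(r.sense()['eef_pos'])
for k,g in [("plug",(609,-127)),("plug",(451,-128)),("cap",(610,-9)),("cap",(530,-10)),("cap",(450,-10))]: print(k,find("top",I,g,k))
a=cv2.resize(I[185:310,190:405],(400,233),interpolation=2);b=cv2.resize(I[243:300,362:406],None,fx=9,fy=9,interpolation=cv2.INTER_CUBIC)
w=np.zeros((513,796,3),np.uint8);w[:233,:400]=a;w[:,400:]=b;cv2.imwrite("pics/c14.png",w)
E
```

```text
[ 276.01669846 -495.3155841   165.75774327]
plug (array([ 607.2, -126.7]), 89, 115)
plug (array([ 451.3, -126.7]), 73, 110)
cap (array([611.2,  -7.4]), 144, 167)
cap (array([529.8,  -9.4]), 137, 161)
cap (array([450.4, -10.4]), 131, 155)
```

View pics/c14.png

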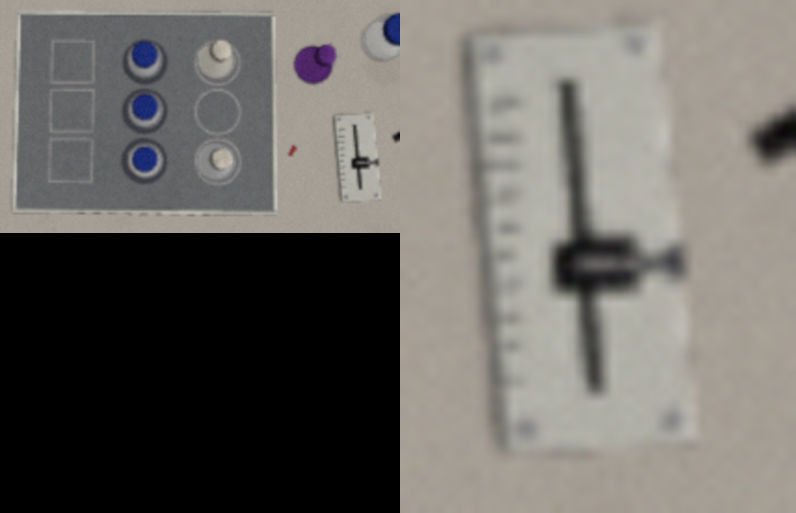

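```bash
python3 - <<'E'
from h import *
c=lambda u,v:((u-400+.5)/9-.5+362,(v+.5)/9-.5+243)
a=np.array([.9971,.0762]);C=np.array([462.4,-351.5])
for n,p,z in(("G",(610,264),51),("M",(672,262),19)): X=back("top",c(*p),z);print(n,X,(X[:2]-C)@a+45)
print(r.sense()['clock'])
E
```

```text
G [ 451.70751531 -353.16357209   51.        ] 34.2117593221219
M [ 453.69821038 -380.53988995   19.        ] 34.11060595174814
35.75
```

Slider and pointer agree within about 0.1 mm. All the pieces are in place and the arm is clear, so I'm handing in.

```bash
python3 -c "
from rig import r
print(r.sign_off())"
```

```text
the job is handed in; nothing more can be done
None
```

I pulled the slider to off, slid both flasks to cooling circles and all three bottles to warm discs (each within about 4 mm of the middle in the last picture), then set the slider level with the pointer (about 0.1 mm as measured) and handed the job in; no verdict came back.

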